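# Zero the counter and load the indexing sample changer

### The job

Get the sample changer ready for a run: first turn the counter's reset knob back to its zero stop, then load every sample jar that is there, upright, into the nest of its own colour and let go, in the order red, blue, yellow. Load each jar only while its nest is at the loading pointer; between jars push the turntable by its posts, counter-clockwise from above, to the next detent (passing a nest whose jar is missing), and finish with the black blank nest resting at the pointer. Leave the other things on the bench where they are; if a jar is knocked out of place, put it right.

Things in the scene. Friction and masses are not known exactly. Their poses are not given: they have to be found in the camera images.
- jar_red_mid (a point): centre (half-way up, 30 mm above the underside) of the white cylindrical sample jar with red screw cap and red band: 41 mm diameter, 60 mm tall, about 120 g, bottom-heavy, its z axis pointing out of the cap; stands upright on the bench at the left of the changer at the start; may be absent
- jar_blue_mid (a point): centre (half-way up, 30 mm above the underside) of the white cylindrical sample jar with blue screw cap and blue band: 41 mm diameter, 60 mm tall, about 120 g, bottom-heavy, its z axis pointing out of the cap; stands upright on the bench at the left of the changer at the start; may be absent
- jar_yellow_mid (a point): centre (half-way up, 30 mm above the underside) of the white cylindrical sample jar with yellow screw cap and yellow band: 41 mm diameter, 60 mm tall, about 120 g, bottom-heavy, its z axis pointing out of the cap; stands upright on the bench at the left of the changer at the start; may be absent
- jar_red: the same red-capped jar, origin at the centre of its underside, z up through the cap
- jar_blue: the same blue-capped jar, origin at the centre of its underside, z up through the cap
- jar_yellow: the same yellow-capped jar, origin at the centre of its underside, z up through the cap
- nest_red (a point): centre of the inner floor of the red nest, an open square tray on the turntable, 60 mm inside, walls 3 mm thick standing 15 mm above this floor point; 80 mm from the table's axis, 48 mm above the bench; moves with the turntable
- nest_blue (a point): centre of the inner floor of the blue nest, an open square tray on the turntable, 60 mm inside, walls 3 mm thick standing 15 mm above this floor point; 80 mm from the table's axis, 48 mm above the bench; moves with the turntable
- nest_yellow (a point): centre of the inner floor of the yellow nest, an open square tray on the turntable, 60 mm inside, walls 3 mm thick standing 15 mm above this floor point; 80 mm from the table's axis, 48 mm above the bench; moves with the turntable
- nest_blank (a point): centre of the inner floor of the black (blank, always left empty) nest, an open square tray on the turntable, 60 mm inside, walls 3 mm thick standing 15 mm above this floor point; 80 mm from the table's axis, 48 mm above the bench; moves with the turntable
- post_0 (a point): top centre of one of the four upright steel push posts on the turntable, 12 mm diameter, black tip, standing 60 mm above the table's top face (which is 45 mm above the bench), 118 mm from the axis, half-way (45 degrees) between two nests; moves with the turntable; pushed sideways along its circle it turns the table
- post_1 (a point): top centre of one of the four upright steel push posts on the turntable, 12 mm diameter, black tip, standing 60 mm above the table's top face (which is 45 mm above the bench), 118 mm from the axis, half-way (45 degrees) between two nests; moves with the turntable; pushed sideways along its circle it turns the table
- post_2 (a point): top centre of one of the four upright steel push posts on the turntable, 12 mm diameter, black tip, standing 60 mm above the table's top face (which is 45 mm above the bench), 118 mm from the axis, half-way (45 degrees) between two nests; moves with the turntable; pushed sideways along its circle it turns the table
- post_3 (a point): top centre of one of the four upright steel push posts on the turntable, 12 mm diameter, black tip, standing 60 mm above the table's top face (which is 45 mm above the bench), 118 mm from the axis, half-way (45 degrees) between two nests; moves with the turntable; pushed sideways along its circle it turns the table
- hub (a point): centre of the turntable's hub, on its upright axis, 58 mm above the bench; the table is an aluminium disc of 134 mm radius, the hub a low boss of 24 mm radius
- load_mark (a point): the loading position, a point fixed to the changer's base, 80 mm from the axis on the robot's side, 48 mm above the bench: where the floor centre of a nest is when that nest is at the loading pointer, a grey block (46 mm high, black line on top) that stands just outside the table's rim; the changer's place and heading vary
- turntable (a joint): turntable angle, rad, counter-clockwise from above (its side near the robot moves to the robot's right). Starts at 0. Detents: 0 red nest at the pointer, pi/2 blue, pi yellow, 3 pi/2 black; stops at -0.3 and 5. A detent resists up to 0.24 N m as far as half-way (pi/4), then pulls on into the next by itself; friction 0.02 N m, damping 0.2 N m s/rad: push 2 to 5 N on a post
- reset_knob (a joint): angle of the counter's reset knob, rad: 0 at its zero stop, where it can turn no further; grows clockwise seen from above, so it is turned back counter-clockwise; starts 1.6 to 3.4 away from the stop; friction 0.04 N m, stays where it is left
- reset_knob_grip (a point): grip point on the axis of the reset knob, 79 mm above the bench: a black bar 45 mm long, 14 mm thick, top 7 mm above this point, sides running down 23 mm below it to a 48 mm disc; the bar runs along this point's x axis and turns with it; on a blue box 105 x 84 x 42 mm
- screwdriver: bystander: red-handled screwdriver, 160 mm long, lying in front of the counter; origin at its underside centre
- eraser: bystander: blue and white eraser, 42 x 20 x 12 mm, behind the jars; origin at its underside centre
- film_can: bystander: white canister, 50 x 32 x 32 mm, lying at the front left; origin at its underside centre
Mind the look-alikes: they are no part of the job. What is shaped like the jar_yellow but orange is not meant. Leave any turquoise look-alike of the jar_blue alone.

How it is judged (in metres and radians):
On the way, in this order (a step that is already met when the one before it is completed fails the run):
1. the reset knob is back at its zero stop (value of joint reset_knob below 0.1 rad), for 0.2 s.
2. the red jar stands released in the red nest while that nest is at the loading pointer (horizontal distance between jar_red_mid and nest_red below 0.015 m and angle between jar_red's own z axis and vertical below 0.12 rad and z of jar_red_mid in the frame of nest_red between 0.024 and 0.036 m and contact force between the fingers and jar_red below 0.2 N and horizontal distance between jar_red_mid and load_mark below 0.025 m), for 0.3 s.
3. the blue jar stands released in the blue nest while that nest is at the loading pointer (horizontal distance between jar_blue_mid and nest_blue below 0.015 m and angle between jar_blue's own z axis and vertical below 0.12 rad and z of jar_blue_mid in the frame of nest_blue between 0.024 and 0.036 m and contact force between the fingers and jar_blue below 0.2 N and horizontal distance between jar_blue_mid and load_mark below 0.025 m), for 0.3 s.
4. the yellow jar stands released in the yellow nest while that nest is at the loading pointer (horizontal distance between jar_yellow_mid and nest_yellow below 0.015 m and angle between jar_yellow's own z axis and vertical below 0.12 rad and z of jar_yellow_mid in the frame of nest_yellow between 0.024 and 0.036 m and contact force between the fingers and jar_yellow below 0.2 N and horizontal distance between jar_yellow_mid and load_mark below 0.025 m), for 0.3 s.
5. the table is pushed on to its last detent, the blank nest at the pointer (value of joint turntable between 4.612 and 4.812 rad), for 0.3 s.
At the end, for the whole second after the job is handed in: knob within 0.1 rad of its zero stop; turntable within 0.1 rad of its last detent (black nest at the pointer); every jar present upright, released, at rest on the floor of its own nest, within 15 mm of its centre, each loaded in order with its nest at the pointer (within 25 mm) (all of step 5 and value of joint reset_knob below 0.1 rad and horizontal distance between jar_red_mid and nest_red below 0.015 m and angle between each of jar_red, jar_blue, jar_yellow's own z axis and vertical below 0.12 rad and z of jar_red_mid in the frame of nest_red between 0.024 and 0.036 m and contact force between the fingers and jar_red below 0.2 N and linear speed of each of jar_red, jar_blue, jar_yellow below 0.02 m/s and horizontal distance between jar_blue_mid and nest_blue below 0.015 m and z of jar_blue_mid in the frame of nest_blue between 0.024 and 0.036 m and contact force between the fingers and jar_blue below 0.2 N and horizontal distance between jar_yellow_mid and nest_yellow below 0.015 m and z of jar_yellow_mid in the frame of nest_yellow between 0.024 and 0.036 m and contact force between the fingers and jar_yellow below 0.2 N); the robot touches nothing.
It fails at once if the screwdriver is moved by more than 3 cm (distance of screwdriver from where it was at the start of the episode above 0.03 m).
It fails at once if the eraser is moved by more than 3 cm (distance of eraser from where it was at the start of the episode above 0.03 m).
It fails at once if the film_can is moved by more than 3 cm (distance of film_can from where it was at the start of the episode above 0.03 m).
Of jar_red, jar_blue, jar_yellow only 2 to 3 are there at a start; the rules pass over those that are not, and their reading is None.
At some moment in a run one of jar_red, jar_blue, jar_yellow may be knocked a few centimetres aside while the robot is not near it.
It also fails if it takes over 208 s, if anything falls off the work surface, if the arm or the gripper's body presses on something with over 40 N, if the wrist force passes 120 N, or if a joint passes its speed limit or range.

### The arm

A 6-joint arm with a two-finger parallel gripper is mounted at the origin on a cart in front of the work surface, level with it; the furniture and walls round the work are solid. World frame = base frame: x ahead of the robot, y to its left, z up, the work surface at z = 0. Lengths are in mm, angles in rad, forces in N, time in s.
With the tool pointing down it reaches from about 275 to 750 mm from the base axis. Payload 10.2 kg.
Tool frame: the origin (TCP) lies midway between the tips of the shut fingers; the grasp point (between the pads) lies 19 mm behind it; x points along the fingers, y is the direction in which the jaws open and shut, and the axes are right-handed (so a half turn about x gives the same grasp; the last joint's range is limited). The gripper opens to 85 mm and grips with 20 to 120 N. Pads are 22 mm wide; open, the fingers measure 114 mm over their backs; the gripper's body (76 mm by 85 mm) begins 54 mm behind the grasp point. The pads swing forward as they close: fully open they stand 13 mm farther back than shut.
Start: joints at [0.914, 0.313, 1.498, -0, 1.331, -0.223], TCP at [220.682, 476.372, 231.294] pointing down, gripper open.
Joint ranges: [-2.94, 2.94], [-0.97, 2.17], [0.19, 2.56], [-1.23, 4.37], [0.02, 3.11], [-2.88, 2.88]. Speed limits (rad/s): [2.39, 2.39, 3.01, 3.14, 3.14, 3.14].

### API

Orientations are given as a unit quaternion [w, x, y, z].
In Python, from rig import ctrl gives the robot as it stands.
- The arm moves only by the tool arm_command, never from a script. Its argument "plan" is a list of rows, each a list of 5 numbers: the shift along the tool's x, y, z in m, then the turn about the tool's x in rad, then the opening, from 0 (shut) to 1 (fully open). A call has 1 to 12 rows; each row shifts and turns the commanded pose from where the row before left it, along the tool's axes as they then stand; what a row does not reach is not made up. A row lasts 1/8 s, in which the tool goes at most 62.5 mm and 10.7 degrees, less where a joint would pass 70% of its speed; a pose out of reach is approached as far as the arm can. A call with a gripper value outside its range is refused whole. The fingers move at their own pace and stop on an object; "squeeze" is the grip in N (left out, the last holds). Time passes only in rows, so rows that do not move let the fingers close. It gives the time, the measured TCP pose, the force and the opening at its end, in the units of the state.
- ctrl.sense(): the state, without advancing time (a new reading comes with each control period).
- ctrl.capture(name): name is "scene" or "side" or "wrist"; returns a dict with "color" (420x560x3 uint8, red, green, blue), "fx", "fy", "cx", "cy" (pixels), "xyz" and "orientation" of the camera in the world; the wrist camera has in their place "hand_eye" (4x4, takes a point from camera to tool coordinates, whose origin is the TCP and whose axes are the tool frame's). Camera axes: x right, y up, looking along -z (the intrinsics and any distortion apply to the point x, -y, -z); pixel columns grow to the right and rows downward; lengths in mm; the calibration is good to about 2 mm. A picture is of the moment at which its call begins: read the wrist's pose just before it. There is no depth.
- ctrl.finish_job(): hands the job in, once; it reports no verdict.
Trained networks look in the newest picture that a camera, given by its name, has taken for a name from the list of things; names that differ only in an ending like _2 or _b are one class to them, and where a whole thing is asked for, a point or a joint stands for the part that bears it (a point fixed in the world has none). Each returns a list of dicts, best first, with "score" (0 to 1); they miss things now and then, are a little off and sometimes report something else, mostly with a low value. They report only what shows in the picture. A call takes as long as a camera call. They do not tell look-alikes from the thing itself.
- ctrl.spot_in(camera, query): "uv" ([column, row] in pixels, amid what is visible of it).
- ctrl.regions_of(camera, query): "mask" (420x560 bool, what is visible of it) and "uv" ([column, row] in pixels, amid what is visible of it).
- ctrl.place_of(camera, query): "uv" ([column, row] in pixels: a listed point, or the origin of a listed thing).
The state is a dict: "time_s": time; "joints": joint angles; "dq": joint speeds; "tau": joint torques, N m; "eef_pos": TCP position; "ee_rot": TCP orientation; "force": force on the tool from outside, world axes, zero at the start; "wrist_torque": the same for the moment, N m; "grip_width": opening from 0.0 (shut) to 1.0 (fully open).
Only numpy, scipy, OpenCV 4.12 (cv2) and the standard library are available. Lean on these libraries where they do the work, as an engineer would, in place of code of your own. Each camera call takes 0.05 s, during which the arm holds its last target.

## Working session

There is one attempt and no reset: what is moved stays moved. The work goes in short steps, Python scripts to look and compute and a tool call to move; the robot and the scene stay as the last step left them, time stands still between calls to the robot, and variables do not carry over. Pictures are saved under pics/ and viewed, and the job is handed in when it is done.

Besides the shell and the picture viewer there is one more tool, called after "Call:" as name(argument=value, ...), one argument or row to a line, values as JSON. arm_command: Moves the arm, as the interface text tells. Its arguments: {"type":"object","properties":{"plan":{"type":"array"},"squeeze":{"type":"number"}},"required":["plan"]}

```bash
ls; mkdir -p pics; cat > h.py <<'E'
import numpy as np,cv2
from rig import ctrl
from scipy.spatial.transform import Rotation as R
def rot(q): return R.from_quat([q[1],q[2],q[3],q[0]]).as_matrix()
def snap(cam,name=None):
    s=ctrl.sense(); c=ctrl.capture(cam)
    if cam=='wrist':
        T=np.eye(4);T[:3,:3]=rot(s['ee_rot']);T[:3,3]=s['eef_pos']
        M=T@np.array(c['hand_eye'])
    else:
        M=np.eye(4);M[:3,:3]=rot(c['orientation']);M[:3,3]=c['xyz']
    c['M']=M
    if name: cv2.imwrite('pics/%s.png'%name,c['color'][:,:,::-1])
    return c
def toz(c,uv,z):
    d=np.array([(uv[0]-c['cx'])/c['fx'],-(uv[1]-c['cy'])/c['fy'],-1.])
    d=c['M'][:3,:3]@d;o=c['M'][:3,3]
    return o+d*(z-o[2])/d[2]
def px(c,p):
    q=c['M'][:3,:3].T@(np.array(p,float)-c['M'][:3,3])
    return np.array([c['cx']+c['fx']*q[0]/-q[2],c['cy']-c['fy']*q[1]/-q[2]])
E
python3 - <<'E'
from h import *
s=ctrl.sense();print(s)
for n in ['scene','side','wrist']:
    c=snap(n,n+'0');print({k:v for k,v in c.items() if k!='color'})
E
```

```text
pics
{'time_s': 0.0, 'joints': array([ 9.13621246e-01,  3.13464912e-01,  1.49842613e+00, -2.01573658e-06,
        1.33099529e+00, -2.23413897e-01]), 'dq': array([ 6.06608255e-05,  1.10094125e-03,  1.65111522e-03,  1.65304999e-03,
        6.68338161e-04, -1.20769755e-03]), 'tau': array([-3.47857822e-04, -4.12270975e+01, -2.59736449e+01, -1.95717330e-04,
        4.20566925e-03, -1.76578709e-05]), 'eef_pos': array([220.51115442, 476.16802558, 230.73156794]), 'ee_rot': array([ 0.69034728,  0.15174405,  0.69073591, -0.15257217]), 'force': array([0.666522  , 0.55419677, 1.00737756]), 'wrist_torque': array([-0.05572609, -0.01356144,  0.01694384]), 'grip_width': 0.9965054103869858}
{'fx': 529.3513179054396, 'fy': 529.3513179054396, 'cx': 278.55771377950987, 'cy': 204.34507567042536, 'xyz': array([  39.83738185, -810.90311156, 1360.82163919]), 'orientation': array([ 0.91707012,  0.31402133, -0.08746838, -0.22961332]), 'M': array([[ 8.79254011e-01,  3.66209163e-01, -3.04636231e-01,
         3.98373818e+01],
       [-4.76076907e-01,  6.97336657e-01, -5.35791346e-01,
        -8.10903112e+02],
  
[... 858 characters left out ...]
'hand_eye': array([[-7.91353079e-04,  2.93847694e-01, -9.55851927e-01,
        -1.41998328e+02],
       [ 9.99999541e-01, -2.84581775e-04, -9.15389077e-04,
         1.55402982e-01],
       [-5.41003008e-04, -9.55852212e-01, -2.93847334e-01,
        -7.57085555e+01],
       [ 0.00000000e+00,  0.00000000e+00,  0.00000000e+00,
         1.00000000e+00]]), 'M': array([[ 4.19846175e-01, -8.67632747e-01, -2.66350531e-01,
         1.52000398e+02],
       [ 9.07595225e-01,  4.01258907e-01,  1.23540265e-01,
         5.08275159e+02],
       [-3.12056696e-04, -2.93606378e-01,  9.55926356e-01,
         3.72828711e+02],
       [ 0.00000000e+00,  0.00000000e+00,  0.00000000e+00,
         1.00000000e+00]])}
```

View pics/scene0.png

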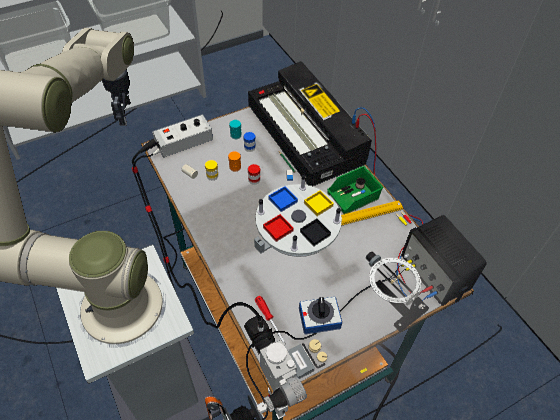

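View pics/side0.png

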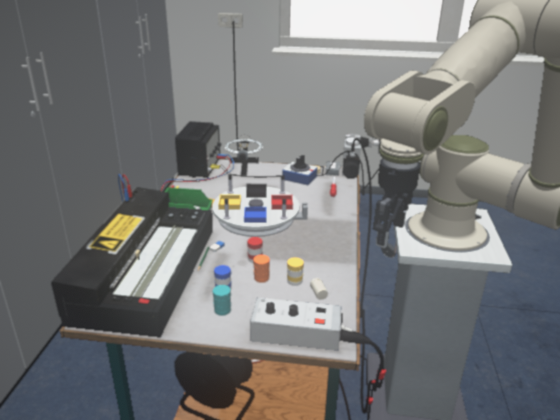

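View pics/wrist0.png

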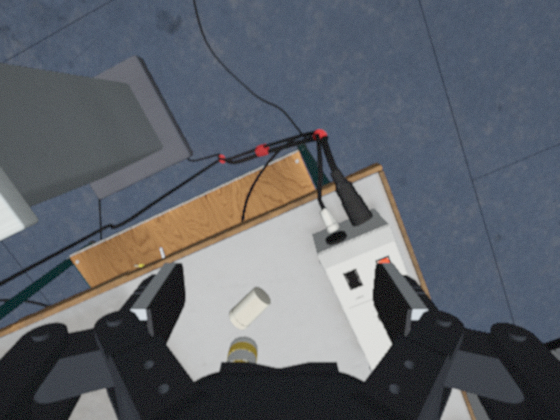

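The scene shows all three jars: yellow (211,169), blue (249,141), red (254,173). The look-alikes are orange (235,160) and turquoise (236,128). The red nest is at the pointer (260,243) and the knob is at (321,305).

```bash
cat >> h.py <<'E'
def tri(obs):
    A=np.zeros((3,3));b=np.zeros(3);L=[]
    for c,uv in obs:
        d=np.array([(uv[0]-c['cx'])/c['fx'],-(uv[1]-c['cy'])/c['fy'],-1.])
        d=c['M'][:3,:3]@d;d/=np.linalg.norm(d);o=c['M'][:3,3]
        P=np.eye(3)-np.outer(d,d);A+=P;b+=P@o;L.append((P,o))
    p=np.linalg.solve(A,b)
    return p,[round(float(np.linalg.norm(P@(p-o))),1) for P,o in L]
E
python3 - <<'E'
from h import *
np.set_printoptions(precision=1,suppress=True)
Z={'jar_red_mid':30,'jar_blue_mid':30,'jar_yellow_mid':30,'nest_red':48,'nest_blue':48,'nest_yellow':48,'nest_blank':48,'post_0':105,'hub':58,'load_mark':48,'reset_knob_grip':79,'screwdriver':0,'eraser':0,'film_can':0}
for cam in ['scene','side']:
    c=snap(cam)
    for n,z in Z.items():
        for r in ctrl.place_of(cam,n)[:5]:
            print(cam,n,'%.2f'%r['score'],np.array(r['uv']),toz(c,r['uv'],z)[:2])
E
```

```text
scene jar_red_mid 0.69 [256.  176.3] [544.6 233.7]
scene jar_blue_mid 0.60 [232.7 129. ] [572.4 472.7]
scene jar_blue_mid 0.49 [249.  140.2] [599.1 395.3]
scene jar_blue_mid 0.34 [288.3 173.5] [645.9 194.7]
scene jar_yellow_mid 0.71 [212.5 171.3] [425.7 320.9]
scene jar_yellow_mid 0.66 [234.1 164.4] [503.1 315.6]
scene jar_yellow_mid 0.57 [322.5 207.5] [672.5  18.3]
scene nest_red 0.89 [277.4 226.5] [503.7   8.5]
scene nest_blue 0.71 [283.2 201.1] [566.9  87. ]
scene nest_yellow 0.77 [319.3 206. ] [658.1  16.9]
scene nest_yellow 0.58 [284.1 199.7] [572.2  90.6]
scene nest_blank 0.66 [314.3 232.8] [591.4 -64.1]
scene post_0 0.98 [337.7 208.8] [674.7 -53.9]
scene post_0 0.94 [302.4 170.1] [658.5 129.8]
scene post_0 0.80 [260.9 197.8] [490.1  90.7]
scene post_0 0.65 [296.1 237. ] [513.6 -84.8]
scene post_0 0.26 [278.6 229.5] [481.6 -38.1]
scene hub 0.90 [296.9 215.8] [572.5  10. ]
scene load_mark 0.94 [278.9 225.9] [508.9   8.4]
scene reset_knob_grip 0.55 [321. 303.] [ 476.4 -287.9]
scene reset_knob_grip 0.51 [213. 179.] [399.6 248.5]
scene reset_knob_grip 0.20 [279.1 227.5] [495.5 -16.
[... 951 characters left out ...]
0 0.73 [228.5 196.5] [646.3  89. ]
side post_0 0.65 [288.7 201.7] [469.1  93.3]
side post_0 0.63 [229.  174.8] [678.5 -60.6]
side hub 0.74 [253.9 199.9] [586.1   8.4]
side load_mark 0.86 [284.  204.7] [492.7   6.1]
side load_mark 0.65 [295.2 279.4] [417.3 384.7]
side reset_knob_grip 0.51 [300.  154.6] [ 478.  -331.2]
side reset_knob_grip 0.40 [281.9 173.7] [ 520.8 -153.9]
side screwdriver 0.53 [334.3 185.3] [ 346.4 -259.7]
side eraser 0.67 [258.6 216.4] [572.1   6.4]
side eraser 0.62 [256.5 249. ] [545.8 193.1]
side eraser 0.47 [281.6 204.3] [511.6 -86.2]
side eraser 0.44 [216.  250.5] [656.  218.5]
side film_can 0.76 [319.1 293.1] [358.6 366.2]
side film_can 0.39 [229.3 202.6] [683.2 -70.3]
```

```bash
python3 - <<'E'
import cv2
a=cv2.imread('pics/scene0.png')
cv2.imwrite('pics/c1.png',cv2.resize(a[110:260,170:370],None,fx=4,fy=4,interpolation=2))
cv2.imwrite('pics/c2.png',cv2.resize(a[270:370,240:380],None,fx=5,fy=5,interpolation=2))
E
```

```text
(no output)
```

View pics/c1.png

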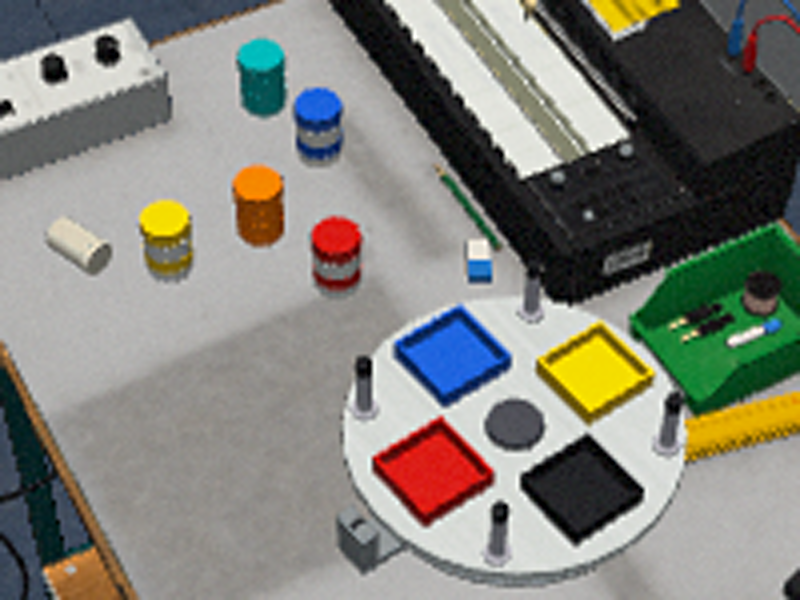

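View pics/c2.png

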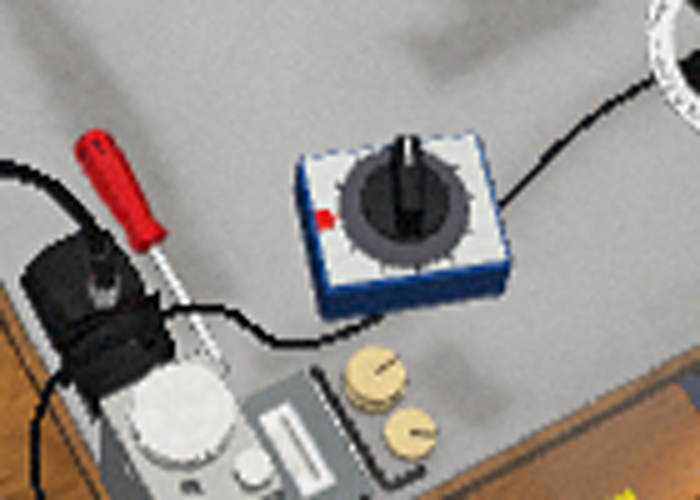

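The true jars have a white body between cap and band: yellow (211,169), blue (249,141), red (254,173). The orange (235,160) and turquoise (236,128) jars are solid-coloured, so I leave those alone. Next I'll take a close wrist view of the changer on the way to the knob.

```bash
cat >> h.py <<'E'
def yaw():
    Rm=rot(ctrl.sense()['ee_rot']); return np.arctan2(Rm[1,1],Rm[0,1])
def go(p,yaw_t=None,prt=True):
    """shift in tool axes (mm) now, and turn about tool x to make tool y at yaw_t (world)"""
    s=ctrl.sense();Rm=rot(s['ee_rot']);d=Rm.T@(np.array(p,float)-s['eef_pos'])
    y=np.arctan2(Rm[1,1],Rm[0,1])
    print('t %.1f pos %s yawY %.3f J1 %.2f J6 %.2f grip %.3f F %s'%(s['time_s'],s['eef_pos'].round(1),y,s['joints'][0],s['joints'][5],s['grip_width'],np.round(s['force'],1)))
    print('toolshift mm',d.round(1),'dist',np.linalg.norm(d).round(), 'axes x,y,z', Rm.T.round(3).tolist())
    if yaw_t is not None:
        t=-(yaw_t-y); t=(t+np.pi)%(2*np.pi)-np.pi
        print('turn about x',t.round(3),'or halfturn',((t+np.pi/2)%np.pi-np.pi/2).round(3))
def cv(): s=ctrl.sense(); return s
E
python3 - <<'E'
from h import *
go([500,9,330],np.pi/2)
E
```

```text
t 1.6 pos [220.7 476.4 231.3] yawY 1.137 J1 0.91 J6 -0.22 grip 1.002 F [0.3 0.6 0.3]
toolshift mm [ -98.7 -306.7  449.9] dist 553.0 axes x,y,z [[-0.0, 0.0, -1.0], [0.42, 0.907, 0.0], [0.907, -0.42, -0.0]]
turn about x -0.434 or halfturn -0.434
```

```bash
python3 - <<'E'
from h import *
go([570,-60,330],0)
E
```

```text
t 1.6 pos [220.7 476.4 231.3] yawY 1.137 J1 0.91 J6 -0.22 grip 1.002 F [0.3 0.6 0.3]
toolshift mm [ -98.7 -339.9  542.4] dist 648.0 axes x,y,z [[-0.0, 0.0, -1.0], [0.42, 0.907, 0.0], [0.907, -0.42, -0.0]]
turn about x 1.137 or halfturn 1.137
```

Call:
arm_command(
  plan=[
    [-0.03, -0.01, 0.02, 0, 1],
    [-0.03, -0.02, 0.03, 0, 1],
    [-0.03, -0.03, 0.045, 0, 1],
    [-0.008, -0.033, 0.05, 0, 1],
    [0, -0.033, 0.05, 0, 1],
    [0, -0.033, 0.05, 0, 1],
    [0, -0.033, 0.05, 0, 1],
    [0, -0.033, 0.05, 0, 1],
    [0, -0.033, 0.05, 0, 1],
    [0, -0.033, 0.05, 0, 1],
    [0, -0.03, 0.05, 0, 1],
    [0, -0.02, 0.05, 0, 1],
  ],
)

```text
time_s: 3.15
eef_pos: [572.7, -64.2, 329.5]
ee_rot: [0.691, 0.153, 0.69, -0.153]
force: [-0.1, 0.1, 0.4]
grip_width: 1.001
```

Call:
arm_command(
  plan=[
    [0, 0, 0, 0.18, 1],
    [0, 0, 0, 0.18, 1],
    [0, 0, 0, 0.18, 1],
    [0, 0, 0, 0.18, 1],
    [0, 0, 0, 0.18, 1],
    [0, 0, 0, 0.18, 1],
    [0, 0, 0, 0, 1],
    [0, 0, 0, 0, 1],
  ],
)

```text
time_s: 4.15
eef_pos: [571.9, -62.1, 329.3]
ee_rot: [0.515, 0.485, 0.515, -0.485]
force: [0.2, -0.9, -1.3]
grip_width: 0.996
```

```bash
python3 - <<'E'
from h import *
c=snap('wrist','w1')
go([477,-300,330],0)
for n,z in {'nest_red':48,'nest_blue':48,'nest_yellow':48,'nest_blank':48,'post_0':105,'hub':58,'load_mark':48}.items():
    for r in ctrl.place_of('wrist',n)[:5]:
        print(n,'%.2f'%r['score'],np.array(r['uv']).round(1),toz(c,r['uv'],z)[:2].round(1))
E
```

```text
t 4.2 pos [571.9 -62.1 329.3] yawY 0.060 J1 -0.31 J6 -0.37 grip 1.001 F [-0.   0.8  1. ]
toolshift mm [  -0.7 -108.9  231.8] dist 256.0 axes x,y,z [[-0.0, 0.0, -1.0], [0.998, 0.06, -0.0], [0.06, -0.998, -0.0]]
turn about x 0.06 or halfturn 0.06
nest_red 0.91 [224.7 112.7] [499.3   2.5]
nest_red 0.63 [280.8  32.4] [564.3  97.8]
nest_blue 0.71 [282.3  33.4] [566.1  96.8]
nest_yellow 0.63 [350.5 100.6] [656.1  26.7]
nest_blank 0.94 [295.3 169.3] [593.8 -64.1]
post_0 0.90 [201.   29.9] [483.3  83.7]
post_0 0.81 [223.8 189.4] [508.3 -82.5]
post_0 0.80 [363.6  11.1] [646.4 110.6]
post_0 0.63 [364.4 172.2] [670.  -52.2]
hub 0.80 [284. 109.] [573.6  11.6]
load_mark 0.75 [222.1 109.9] [496.    5.7]
```

View pics/w1.png

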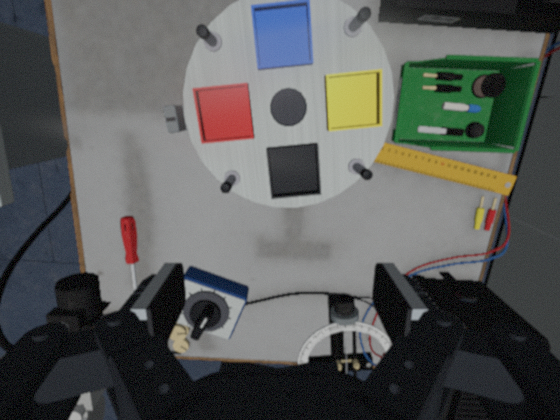

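The wrist view shows the hub at (288,107), red nest (224,112) at the pointer (172,118), and the knob at (205,315). I'll fit the changer pose now.

```bash
cat > fit.py <<'E'
from h import *
from scipy.optimize import least_squares
# visual picks w1: hub top disc, posts tips ; nests place_of
S=[('w',[288,107],('hub',)),('w',[224.7,112.7],('n',0)),('w',[282.3,34.5],('n',1)),('w',[352.5,100.6],('n',2)),('w',[294,169.3],('n',3)),
('w',[202.5,31],('p',1)),('w',[227,187],('p',0)),('w',[363,14],('p',2)),('w',[366,172.5],('p',3))]
c=snap('wrist')
def pt(k,x):
    if k[0]=='hub': return [x[0],x[1],58]
    # nest order red=0 at a; blue located clockwise? blue will come to pointer after CCW turn pi/2 => blue at a-pi/2
    if k[0]=='n': t=x[2]-k[1]*np.pi/2; return [x[0]+80*np.cos(t),x[1]+80*np.sin(t),48]
    t=x[2]+np.pi/4-k[1]*np.pi/2; return [x[0]+118*np.cos(t),x[1]+118*np.sin(t),105]
def f(x): return np.concatenate([px(c,pt(k,x))-np.array(uv) for _,uv,k in S])
r=least_squares(f,[578,9,np.pi],loss='soft_l1',f_scale=2)
print(r.x,r.fun.reshape(-1,2).round(1).tolist())
x=r.x;print('load mark',x[0]+80*np.cos(x[2]),x[1]+80*np.sin(x[2]))
E
python3 fit.py
```

```text
[579.10931004  14.64068315   3.29821058] [[0.4, -0.3], [0.5, 0.5], [-0.2, 1.9], [-0.6, -0.5], [-0.4, 0.1], [-1.6, -1.2], [-2.0, 1.2], [2.1, -2.4], [2.0, 1.9]]
load mark 500.08847301494467 2.162409381418083
```

```bash
python3 - <<'E'
from h import *
c=snap('wrist')
print(toz(c,[206,318],83),toz(c,[206,312],56))
go([470,-385,250],0)
E
```

```text
[ 481.1648525  -276.83815406   83.        ] [ 475.28648332 -286.43151506   56.        ]
t 4.7 pos [571.9 -62.1 329.3] yawY 0.057 J1 -0.31 J6 -0.37 grip 0.996 F [-0.9 -0.   0. ]
toolshift mm [  79.3 -120.2  316.5] dist 348.0 axes x,y,z [[0.0, -0.0, -1.0], [0.998, 0.057, 0.0], [0.057, -0.998, 0.0]]
turn about x 0.057 or halfturn 0.057
```

Call:
arm_command(
  plan=[
    [0.01, -0.02, 0.04, 0, 1],
    [0.01, -0.02, 0.05, 0, 1],
    [0.01, -0.02, 0.05, 0, 1],
    [0.01, -0.02, 0.05, 0, 1],
    [0.01, -0.02, 0.05, 0, 1],
    [0.01, -0.01, 0.04, 0, 1],
    [0.01, 0, 0, 0, 1],
    [0, 0, 0, 0, 1],
    [0, 0, 0, 0, 1],
  ],
)

```text
time_s: 5.78
eef_pos: [478.6, -347.0, 260.0]
ee_rot: [0.515, 0.485, 0.514, -0.485]
force: [-0.5, 0.1, -0.0]
grip_width: 0.997
```

```bash
python3 - <<'E'
from h import *
c=snap('wrist','w2')
for n in ['reset_knob_grip','screwdriver']:
    for r in ctrl.place_of('wrist',n)[:3]:
        print(n,'%.2f'%r['score'],np.array(r['uv']).round(1),toz(c,r['uv'],79)[:2].round(1))
for r in ctrl.regions_of('wrist','reset_knob')[:3]: print(r['score'],r['uv'],r['mask'].sum())
go([470,-385,250],0)
E
```

```text
reset_knob_grip 0.80 [277.1 126.8] [ 473.4 -290. ]
screwdriver 0.71 [173.   70.8] [ 373.9 -245.1]
0.61 [274.6, 130.2] 1670
t 6.0 pos [ 478.3 -347.4  259.8] yawY 0.058 J1 -0.83 J6 -0.88 grip 0.998 F [0.1 1.2 0.9]
toolshift mm [  9.8 -10.5  37. ] dist 40.0 axes x,y,z [[0.001, -0.001, -1.0], [0.998, 0.058, 0.001], [0.058, -0.998, 0.001]]
turn about x 0.058 or halfturn 0.058
```

View pics/w2.png

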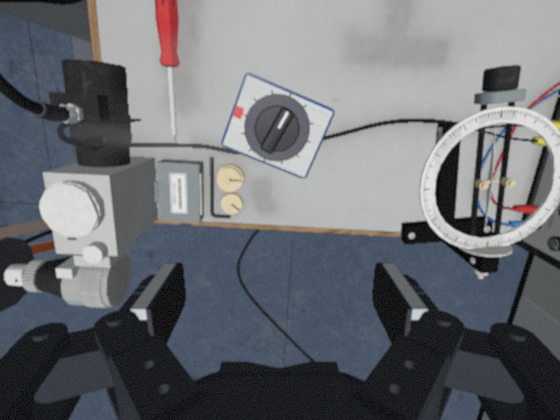

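```bash
python3 - <<'E'
from h import *
c=snap('wrist')
a=cv2.imread('pics/w2.png');cv2.imwrite('pics/c3.png',cv2.resize(a[60:190,210:345],None,fx=4.5,fy=4.5,interpolation=2))
p=toz(c,[289.5,111],86);q=toz(c,[264.5,144.5],86);print(p,q,(p+q)/2,np.linalg.norm(p-q),np.arctan2(*(p-q)[[1,0]]))
m=toz(c,[238,112],42);print(np.arctan2(*(m-(p+q)/2)[[1,0]]))
E
```

```text
[ 484.0322367  -274.91349063   86.        ] [ 461.95963417 -307.41455712   86.        ] [ 472.99593544 -291.16402388   86.        ] 39.28764571224527 0.9742115950195191
2.8756332812048164
```

View pics/c3.png

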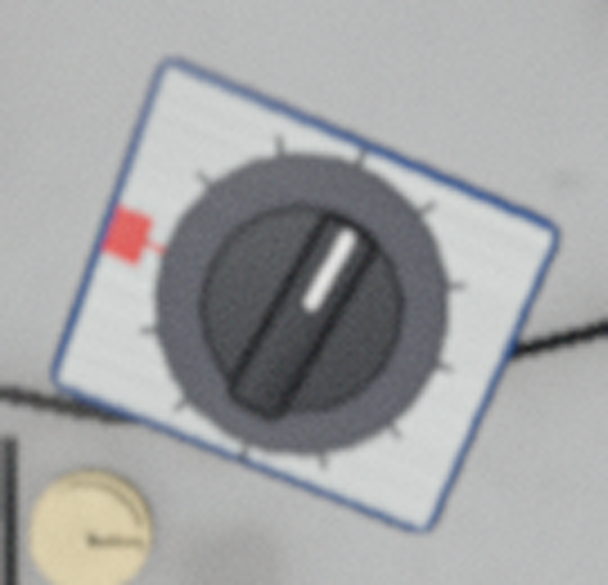

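```bash
python3 - <<'E'
from h import *
c=snap('wrist')
t=lambda u,v,z=86:toz(c,[210+u/4.5,60+v/4.5],z)
for a,b in [((325,215),(235,385)),((375,240),(282,412)),((345,235),(312,305))]:
    d=t(*a)-t(*b);print(np.arctan2(d[1],d[0]),np.linalg.norm(d))
k=(t(325,215)+t(375,240)+t(235,385)+t(282,412))/4;print(k)
m=t(128,237,42);print(np.arctan2(*(m-k)[[1,0]]), t(302,308,56))
go([k[0],k[1],120],-0.42)
E
```

```text
1.125966873814622 40.011872323852685
1.1267798191943101 40.88380054223532
1.1785072205598794 15.843172416480343
[ 473.61289193 -292.97739901   86.        ]
2.8537376980042026 [ 473.20639009 -293.50571433   56.        ]
t 6.1 pos [ 478.2 -347.6  259.6] yawY 0.057 J1 -0.83 J6 -0.88 grip 0.998 F [-0.8  0.  -1. ]
toolshift mm [139.6  -1.5 -54.9] dist 150.0 axes x,y,z [[0.0, -0.0, -1.0], [0.998, 0.057, 0.0], [0.057, -0.998, 0.0]]
turn about x 0.477 or halfturn 0.477
```

Call:
arm_command(
  plan=[
    [0.03, 0, -0.02, 0, 1],
    [0.04, 0, -0.02, 0, 1],
    [0.04, -0.0015, -0.015, 0, 1],
    [0, 0, 0, 0.17, 1],
    [0, 0, 0, 0.17, 1],
    [0, 0, 0, 0.16, 1],
    [0, 0, 0, 0, 1],
  ],
)

```text
time_s: 6.95
eef_pos: [473.4, -293.1, 149.4]
ee_rot: [0.378, 0.597, 0.378, -0.597]
force: [0.6, 0.1, 0.8]
grip_width: 1.003
```

```bash
python3 - <<'E'
from h import *
go([473.5,-293.2,63],-0.44)
E
```

```text
t 7.0 pos [ 473.4 -293.1  149.4] yawY -0.441 J1 -0.76 J6 -0.32 grip 1.003 F [0.6 0.1 0.8]
toolshift mm [86.4  0.1  0.1] dist 86.0 axes x,y,z [[0.0, -0.0, -1.0], [0.904, -0.427, 0.0], [-0.427, -0.904, 0.0]]
turn about x -0.001 or halfturn -0.001
```

Call:
arm_command(
  plan=[
    [0.03, 0, 0, 0, 1],
    [0.03, 0, 0, 0, 1],
    [0.02, 0, 0, 0, 1],
    [0.006, 0, 0, 0, 1],
    [0, 0, 0, 0, 0],
    [0, 0, 0, 0, 0],
    [0, 0, 0, 0, 0],
    [0, 0, 0, 0, 0],
    [0, 0, 0, 0, 0],
    [0, 0, 0, 0, 0],
  ],
  squeeze=30,
)

```text
time_s: 8.2
eef_pos: [473.8, -293.4, 63.8]
ee_rot: [0.378, 0.598, 0.377, -0.597]
force: [1.9, -0.2, 4.3]
grip_width: 0.154
```

```bash
python3 - <<'E'
from h import *
go([473.5,-293.2,63],-0.44);print(ctrl.sense()['wrist_torque'])
E
```

```text
t 8.2 pos [ 473.8 -293.4   63.8] yawY -0.443 J1 -0.76 J6 -0.32 grip 0.154 F [ 1.9 -0.2  4.3]
toolshift mm [ 0.8 -0.3 -0. ] dist 1.0 axes x,y,z [[0.001, -0.001, -1.0], [0.903, -0.429, 0.001], [-0.429, -0.903, 0.0]]
turn about x -0.003 or halfturn -0.003
[ 0.01272405 -0.25943122  0.02680496]
```

Gripped on the bar (0.154 is about 13 mm). Turning counter-clockwise, about −1.6 first and then checking the torque.

Call:
arm_command(
  plan=[
    [0, 0, 0, -0.15, 0],
    [0, 0, 0, -0.16, 0],
    [0, 0, 0, -0.16, 0],
    [0, 0, 0, -0.16, 0],
    [0, 0, 0, -0.16, 0],
    [0, 0, 0, -0.16, 0],
    [0, 0, 0, -0.16, 0],
    [0, 0, 0, -0.16, 0],
    [0, 0, 0, -0.16, 0],
    [0, 0, 0, -0.12, 0],
    [0, 0, 0, 0, 0],
  ],
)

```text
time_s: 9.57
eef_pos: [472.8, -293.7, 63.8]
ee_rot: [0.688, 0.162, 0.689, -0.162]
force: [-4.2, -0.2, 6.1]
grip_width: 0.156
```

```bash
python3 - <<'E'
from h import *
go([473.5,-293.2,63],1.29);print(ctrl.sense()['wrist_torque'])
E
```

```text
t 9.6 pos [ 472.8 -293.7   63.8] yawY 1.109 J1 -0.77 J6 -1.87 grip 0.156 F [-4.2 -0.2  6.1]
toolshift mm [0.8 0.8 0.4] dist 1.0 axes x,y,z [[-0.001, -0.001, -1.0], [0.446, 0.895, -0.001], [0.895, -0.446, -0.001]]
turn about x -0.181 or halfturn -0.181
[-0.28424232  0.72590109  0.0155216 ]
```

Call:
arm_command(
  plan=[
    [0, 0, 0, -0.06, 0],
    [0, 0, 0, -0.06, 0],
    [0, 0, 0, -0.05, 0],
    [0, 0, 0, 0, 0],
  ],
)

```text
time_s: 10.07
eef_pos: [472.8, -293.8, 63.8]
ee_rot: [0.699, 0.104, 0.7, -0.104]
force: [-4.7, -2.1, 7.1]
grip_width: 0.156
```

```bash
python3 - <<'E'
from h import *
go([473.5,-293.2,63],1.29);print(ctrl.sense()['wrist_torque'])
E
```

```text
t 10.1 pos [ 472.8 -293.8   63.8] yawY 1.276 J1 -0.77 J6 -2.04 grip 0.156 F [-4.7 -2.1  7.1]
toolshift mm [0.8 0.8 0.5] dist 1.0 axes x,y,z [[-0.001, -0.001, -1.0], [0.291, 0.957, -0.001], [0.957, -0.291, -0.001]]
turn about x -0.014 or halfturn -0.014
[-0.34012036  0.78047549 -0.69450076]
```

Call:
arm_command(
  plan=[
    [0, 0, 0, -0.04, 0],
    [0, 0, 0, -0.03, 0],
    [0, 0, 0, 0, 0],
  ],
)

```text
time_s: 10.45
eef_pos: [472.8, -293.8, 63.9]
ee_rot: [0.702, 0.081, 0.703, -0.081]
force: [-6.2, -3.1, 7.9]
grip_width: 0.156
```

```bash
python3 - <<'E'
from h import *
go([473.5,-293.2,63],1.29);print(ctrl.sense()['wrist_torque'])
E
```

```text
t 10.4 pos [ 472.8 -293.8   63.9] yawY 1.343 J1 -0.77 J6 -2.11 grip 0.156 F [-6.2 -3.1  7.9]
toolshift mm [0.9 0.7 0.5] dist 1.0 axes x,y,z [[-0.0, 0.0, -1.0], [0.226, 0.974, -0.0], [0.974, -0.226, -0.0]]
turn about x 0.053 or halfturn 0.053
[-0.34830412  0.86881664 -2.01584249]
```

Torque is climbing against the stop at −2 N m, so I'm releasing and rising to look.

Call:
arm_command(
  plan=[
    [0, 0, 0, 0, 1],
    [0, 0, 0, 0, 1],
    [0, 0, 0, 0, 1],
    [0, 0, 0, 0, 1],
    [-0.03, 0, 0, 0, 1],
    [-0.05, 0, 0, 0, 1],
    [-0.06, 0, 0, 0, 1],
    [-0.05, 0, 0.05, 0, 1],
    [0, 0, 0.03, 0, 1],
    [0, 0, 0, 0, 1],
  ],
)

```text
time_s: 11.7
eef_pos: [546.6, -309.5, 246.7]
ee_rot: [0.703, 0.079, 0.703, -0.078]
force: [-0.8, -0.7, 0.2]
grip_width: 1.004
```

```bash
python3 - <<'E'
from h import *
c=snap('wrist','w3')
a=cv2.imread('pics/w3.png')
t=lambda uv,z:toz(c,uv,z)
go([540,260,260],0)
E
```

```text
t 11.8 pos [ 545.7 -309.3  246.5] yawY 1.348 J1 -0.70 J6 -2.05 grip 1.000 F [-0.3 -0.1 -0.5]
toolshift mm [ -12.9  553.9 -131.5] dist 569.0 axes x,y,z [[-0.001, 0.001, -1.0], [0.221, 0.975, 0.001], [0.975, -0.221, -0.001]]
turn about x 1.348 or halfturn 1.348
```

View pics/w3.png

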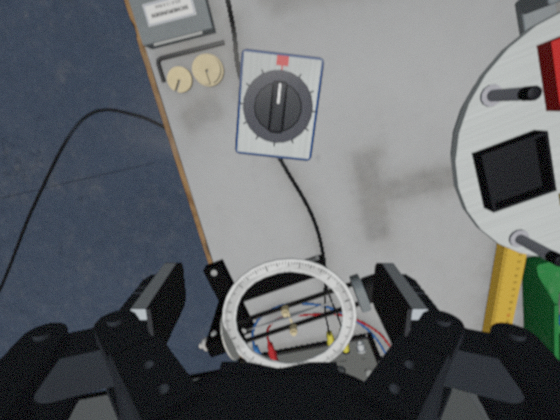

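The knob's white line (277,95) now points at the red zero mark (282,60). Next, the jars: I'll take an overview from above them.

```bash
python3 - <<'E'
from h import *
go([520,255,330],0.157)
E
```

```text
t 11.8 pos [ 545.7 -309.3  246.5] yawY 1.348 J1 -0.70 J6 -2.05 grip 1.000 F [-0.3 -0.1 -0.5]
toolshift mm [ -82.9  544.7 -150. ] dist 571.0 axes x,y,z [[-0.001, 0.001, -1.0], [0.221, 0.975, 0.001], [0.975, -0.221, -0.001]]
turn about x 1.191 or halfturn 1.191
```

Call:
arm_command(
  plan=[
    [-0.03, 0.03, -0.01, 0, 1],
    [-0.03, 0.045, -0.014, 0, 1],
    [-0.023, 0.055, -0.014, 0, 1],
    [0, 0.06, -0.014, 0, 1],
    [0, 0.06, -0.014, 0, 1],
    [0, 0.06, -0.014, 0, 1],
    [0, 0.06, -0.014, 0, 1],
    [0, 0.06, -0.014, 0, 1],
    [0, 0.055, -0.014, 0, 1],
    [0, 0.04, -0.014, 0, 1],
    [0, 0.02, -0.014, 0, 1],
    [0, 0, 0, 0.15, 1],
  ],
)

```text
time_s: 13.25
eef_pos: [519.0, 256.2, 330.2]
ee_rot: [0.694, 0.132, 0.695, -0.132]
force: [-0.1, -0.9, 0.4]
grip_width: 0.996
```

Call:
arm_command(
  plan=[
    [0, 0, 0, 0.18, 1],
    [0, 0, 0, 0.18, 1],
    [0, 0, 0, 0.18, 1],
    [0, 0, 0, 0.18, 1],
    [0, 0, 0, 0.18, 1],
    [0, 0, 0, 0.14, 1],
    [0, 0, 0, 0, 1],
  ],
)

```text
time_s: 14.12
eef_pos: [519.9, 254.6, 330.4]
ee_rot: [0.538, 0.459, 0.538, -0.459]
force: [-0.0, 0.9, 0.7]
grip_width: 1.0
```

```bash
python3 - <<'E'
from h import *
c=snap('wrist','w4')
for n in ['red','blue','yellow']:
    for r in ctrl.place_of('wrist','jar_%s_mid'%n)[:4]:
        print(n,'%.2f'%r['score'],np.array(r['uv']).round(1),toz(c,r['uv'],30)[:2].round(1))
go([541,233,200],0.157)
E
```

```text
red 0.78 [292.8 173.2] [540.9 245.4]
blue 0.65 [352.2  71.2] [593.1 387.3]
yellow 0.87 [280.6 110.3] [510.7 325.7]
yellow 0.75 [214.6  97.3] [423.2 328.2]
yellow 0.22 [217.5  99.5] [427.2 326.1]
t 14.3 pos [520.2 254.9 330.5] yawY 0.159 J1 0.25 J6 0.09 grip 1.003 F [0.2 0.2 0.6]
toolshift mm [130.5  17.1  24.9] dist 134.0 axes x,y,z [[-0.0, -0.0, -1.0], [0.987, 0.158, -0.0], [0.158, -0.987, 0.0]]
turn about x 0.002 or halfturn 0.002
```

View pics/w4.png

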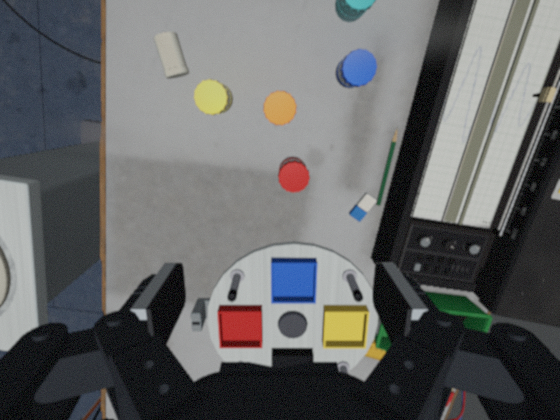

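```bash
python3 - <<'E'
from h import *
c=snap('wrist')
hsv=cv2.cvtColor(c['color'],cv2.COLOR_RGB2HSV)
for n,uv in {'red':(294,178),'blue':(358,69),'yellow':(211,97),'orange':(280,108)}.items():
    h0=hsv[uv[1],uv[0]].astype(int)
    x0,y0=uv[0]-30,uv[1]-30
    w=hsv[max(y0,0):uv[1]+30,x0:uv[0]+30].astype(int)
    m=(abs((w[...,0]-h0[0]+90)%180-90)<8)&(w[...,1]>100)&(w[...,2]>h0[2]*0.86)
    n_,lab,st,ce=cv2.connectedComponentsWithStats(m.astype(np.uint8))
    i=1+np.argmax(st[1:,4]);cen=ce[i]+[x0,max(y0,0)]
    print(n,h0,cen.round(1),st[i],toz(c,cen,60).round(1), toz(c,uv,60).round(1))
print(toz(c,(420,69),0))
a=cv2.imread('pics/w4.png');cv2.imwrite('pics/c4.png',cv2.resize(a[30:230,180:400],None,fx=3,fy=3,interpolation=2))
E
```

```text
red [  1 173 189] [293.1 177.3] [ 14  15  31  30 704] [540.4 246.2  60. ] [541.8 245.5  60. ]
blue [109 156 194] [359.   67.5] [ 15  11  33  36 921] [594.8 389.   60. ] [594.  387.3  60. ]
yellow [ 30 102 202] [208.7 100.3] [ 14  15  32  33 592] [422.6 324.   60. ] [424.9 328.2  60. ]
orange [ 18 139 205] [279.2 107.9] [ 14  13  32  34 847] [508.8 328.9  60. ] [509.7 328.9  60. ]
[689.71123478 409.04941747   0.        ]
```

View pics/c4.png

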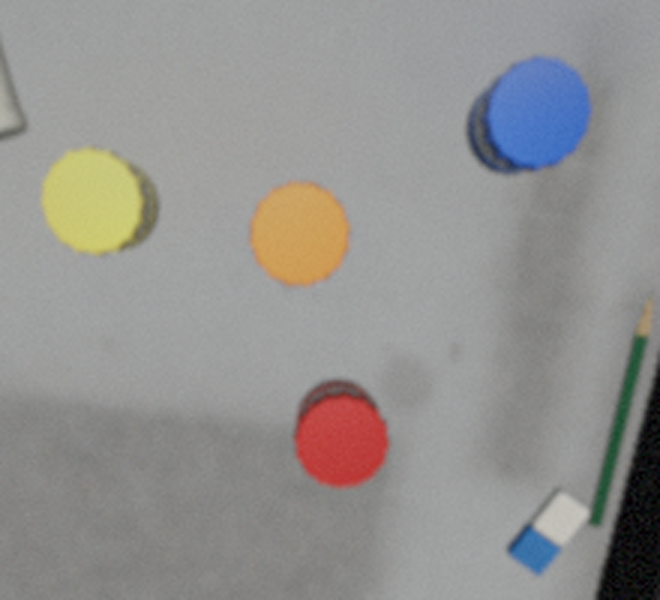

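```bash
python3 - <<'E'
from h import *
for cam in ['scene','side']:
    c=snap(cam,cam+'1')
    for n in ['red','blue','yellow']:
        for r in ctrl.place_of(cam,'jar_%s_mid'%n)[:2]: print(cam,n,'%.2f'%r['score'],np.array(r['uv']).round(1),toz(c,r['uv'],30)[:2].round(1))
    for p in [(541,246.5,60),(594,388,60),(424.5,327.5,60)]: print(px(c,p).round(1),px(c,np.array(p)-[0,0,60]).round(1))
a=cv2.imread('pics/scene1.png');b=cv2.imread('pics/side1.png')
cv2.imwrite('pics/c5.png',np.hstack([cv2.resize(a[110:210,180:280],None,fx=4,fy=4,interpolation=2),cv2.resize(b[210:310,205:305],None,fx=4,fy=4,interpolation=2)]))
E
```

```text
scene red 0.65 [256.4 174.3] [549.8 240.9]
scene red 0.21 [269.  316.7] [ 345.6 -236.6]
scene blue 0.77 [252.4 140.7] [608.6 387.5]
scene blue 0.59 [229.9 129. ] [563.5 477.3]
scene yellow 0.63 [236.  161.3] [515.  325.5]
scene yellow 0.62 [211.1 168.9] [426.  332.9]
[253.1 168.1] [253.5 180. ]
[248.4 135.9] [248.9 148. ]
[210.6 164.1] [212.1 176. ]
side red 0.75 [221.1 286.4] [592.8 416.2]
side red 0.64 [254.4 245.3] [546.4 221.6]
side blue 0.83 [223.7 278.1] [594.4 382.3]
side blue 0.70 [221.9 302.3] [576.9 474.8]
side yellow 0.91 [295.8 271.2] [421.7 325.2]
side yellow 0.57 [261.3 267.4] [510.4 322.3]
[254.6 240.9] [254.8 259.7]
[222.9 269.4] [223.8 289.3]
[294.9 261.7] [294.2 281.3]
```

View pics/c5.png

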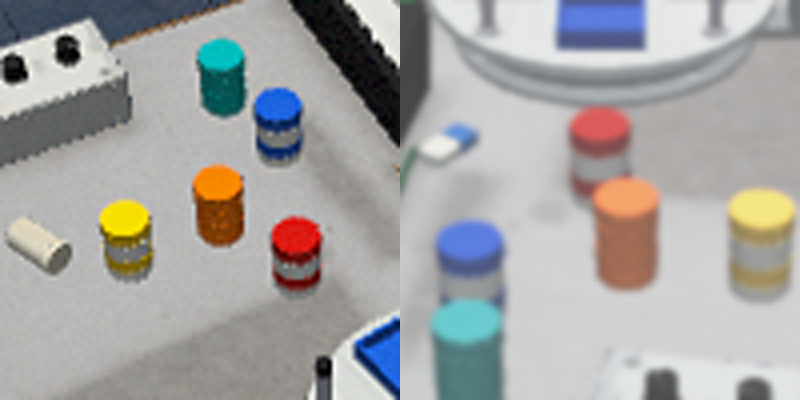

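```bash
python3 - <<'E'
from h import *
go([550,185,160],0.157)
E
```

```text
t 14.8 pos [520.4 255.2 330.5] yawY 0.157 J1 0.25 J6 0.10 grip 1.002 F [ 0.2 -0.   0.2]
toolshift mm [170.5  18.3  73.9] dist 187.0 axes x,y,z [[-0.0, -0.0, -1.0], [0.988, 0.157, -0.0], [0.157, -0.988, -0.0]]
turn about x 0.0 or halfturn 0.0
```

Call:
arm_command(
  plan=[
    [0.03, 0.005, 0.02, 0, 1],
    [0.05, 0.005, 0.02, 0, 1],
    [0.05, 0.005, 0.02, 0, 1],
    [0.04, 0.003, 0.014, 0, 1],
    [0, 0, 0, 0, 1],
    [0, 0, 0, 0, 1],
  ],
)

```text
time_s: 15.52
eef_pos: [550.4, 185.5, 162.4]
ee_rot: [0.538, 0.46, 0.537, -0.458]
force: [0.5, 0.2, 0.2]
grip_width: 1.0
```

```bash
cat >> h.py <<'E'
def cap(c,n,z=60,lo=0.0,save=None):
    """circle of cap top, found by regions of colour; returns centre px, world"""
    hsv=cv2.cvtColor(c['color'],cv2.COLOR_RGB2HSV).astype(int)
    h={'red':1,'blue':109,'yellow':30}[n]
    m=(abs((hsv[...,0]-h+90)%180-90)<8)&(hsv[...,1]>90)
    n_,lab,st,ce=cv2.connectedComponentsWithStats(m.astype(np.uint8))
    out=[]
    for i in range(1,n_):
        if st[i,4]<150: continue
        v=np.median(hsv[...,2][lab==i]); 
        mm=((lab==i)&(hsv[...,2]>0.85*v)).astype(np.uint8)
        cs,_=cv2.findContours(mm,cv2.RETR_EXTERNAL,cv2.CHAIN_APPROX_NONE)
        k=max(cs,key=cv2.contourArea)
        if len(k)<8: continue
        (u,w),(d1,d2),_=cv2.fitEllipse(k); p=toz(c,(u,w),z)
        depth=np.linalg.norm(p-c['M'][:3,3])
        print(n,'px',round(u,1),round(w,1),'diam mm',round(d1*depth/c['fx'],1),round(d2*depth/c['fx'],1),'world',p.round(1)[:2])
E
python3 - <<'E'
from h import *
c=snap('wrist','w5')
cap(c,'red')
go([541,245,23],0.157)
E
```

```text
red px 278.3 126.9 diam mm 39.9 41.3 world [540.4 246.4]
red px 199.6 363.8 diam mm 27.1 58.9 world [501.6  22.1]
t 15.6 pos [550.5 185.6 162.7] yawY 0.158 J1 0.12 J6 -0.03 grip 0.999 F [0.4 0.3 0.5]
toolshift mm [139.7  -0.6 -60.2] dist 152.0 axes x,y,z [[0.004, 0.001, -1.0], [0.988, 0.157, 0.004], [0.157, -0.988, -0.0]]
turn about x 0.001 or halfturn 0.001
```

View pics/w5.png

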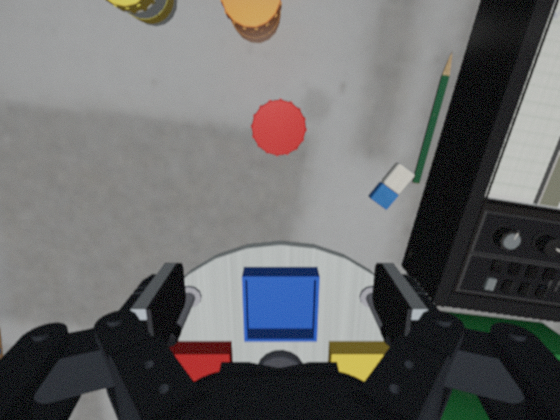

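Call:
arm_command(
  plan=[
    [0, 0, -0.03, 0, 1],
    [0.02, -0.001, -0.0315, 0, 1],
    [0.05, 0, 0, 0, 1],
    [0.045, 0, 0, 0, 1],
    [0.02, 0, 0, 0, 1],
    [0.005, 0, 0, 0, 1],
    [0, 0, 0, 0, 0],
    [0, 0, 0, 0, 0],
    [0, 0, 0, 0, 0],
    [0, 0, 0, 0, 0],
    [0, 0, 0, 0, 0],
  ],
  squeeze=30,
)

```text
time_s: 16.95
eef_pos: [539.9, 245.7, 21.7]
ee_rot: [0.538, 0.46, 0.537, -0.459]
force: [-0.1, 0.3, 6.9]
grip_width: 0.472
```

```bash
python3 - <<'E'
from h import *
go([541,245,23],0.157)
c=snap('wrist','w6')
E
```

```text
t 16.9 pos [539.9 245.7  21.7] yawY 0.157 J1 0.23 J6 0.07 grip 0.472 F [-0.1  0.3  6.9]
toolshift mm [-1.3  1.   0.8] dist 2.0 axes x,y,z [[0.002, 0.001, -1.0], [0.988, 0.156, 0.002], [0.156, -0.988, -0.0]]
turn about x -0.0 or halfturn -0.0
```

View pics/w6.png

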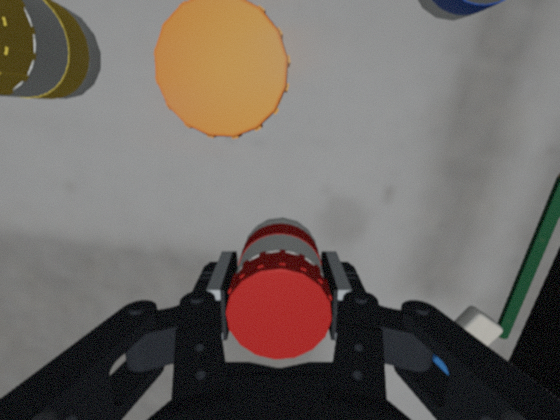

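Call:
arm_command(
  plan=[
    [-0.01, 0, 0, 0, 0],
    [-0.03, 0, 0, 0, 0],
    [-0.05, 0, 0, 0, 0],
    [-0.05, 0, 0, 0, 0],
    [-0.01, 0, 0.03, 0, 0],
    [0, -0.01, 0.05, 0, 0],
    [0, -0.01, 0.05, 0, 0],
    [0, 0, 0.03, 0, 0],
    [0, 0, 0, 0, 0],
    [0, 0, 0, 0, 0],
  ],
)

```text
time_s: 18.25
eef_pos: [544.2, 84.8, 170.7]
ee_rot: [0.538, 0.459, 0.538, -0.459]
force: [-0.2, -0.2, -1.4]
grip_width: 0.471
```

```bash
python3 - <<'E'
from h import *
go([500.1,2.2,160],0.157)
c=snap('wrist','w7')
for p in [(579.1,14.6,58),(500,2.2,48)]: print(px(c,p))
E
```

```text
t 18.2 pos [544.2  84.8 170.7] yawY 0.157 J1 -0.06 J6 -0.22 grip 0.471 F [-0.2 -0.2 -1.4]
toolshift mm [ 10.7 -56.5  74.7] dist 94.0 axes x,y,z [[-0.0, 0.0, -1.0], [0.988, 0.157, -0.0], [0.157, -0.988, -0.0]]
turn about x 0.0 or halfturn 0.0
[305.22388194 283.28525739]
[217.63688324 277.46995864]
```

View pics/w7.png

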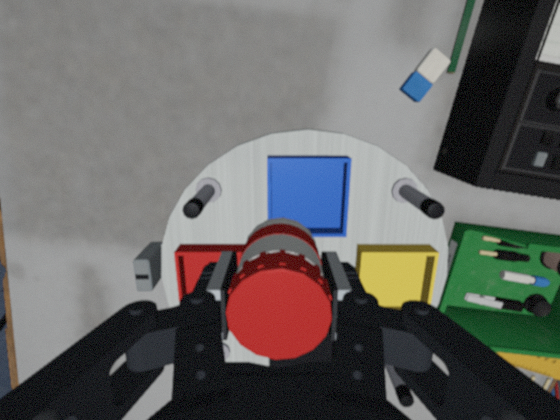

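```bash
python3 - <<'E'
from h import *
c=snap('wrist')
x=[579.1,14.6,3.298]
t=x[2]-np.pi/2;print('blue nest floor',px(c,[x[0]+80*np.cos(t),x[1]+80*np.sin(t),48]), 'obs ~309,195')
for k in (-1,-3): t=x[2]+k*np.pi/4;print('post',px(c,[x[0]+118*np.cos(t),x[1]+118*np.sin(t),105]),px(c,[x[0]+118*np.cos(t),x[1]+118*np.sin(t),45]))
E
```

```text
blue nest floor [306.67576285 194.18122151] obs ~309,195
post [190.78126978 210.73903801] [209.04408065 189.22192522]
post [436.84597071 211.16252188] [403.88504437 189.56965778]
```

Call:
arm_command(
  plan=[
    [0, -0.02, 0.025, 0, 0],
    [0, -0.025, 0.035, 0, 0],
    [0, -0.0115, 0.015, 0, 0],
    [0.02, 0, 0, 0, 0],
    [0.03, 0, 0, 0, 0],
    [0.03, 0, 0, 0, 0],
    [0.015, 0, 0, 0, 0],
    [0.004, 0, 0, 0, 0],
    [0, 0, 0, 0, 0],
  ],
)

```text
time_s: 19.48
eef_pos: [500.8, 1.5, 72.1]
ee_rot: [0.538, 0.459, 0.537, -0.459]
force: [-0.0, -0.4, -0.4]
grip_width: 0.472
```

```bash
python3 - <<'E'
from h import *
go([500.1,2.2,70],0.157)
c=snap('wrist','w8')
E
```

```text
t 19.5 pos [500.8   1.5  72.1] yawY 0.157 J1 -0.23 J6 -0.39 grip 0.472 F [-0.  -0.4 -0.4]
toolshift mm [ 2.1 -0.6 -0.8] dist 2.0 axes x,y,z [[0.001, -0.0, -1.0], [0.988, 0.157, 0.001], [0.157, -0.988, 0.0]]
turn about x 0.0 or halfturn 0.0
```

View pics/w8.png

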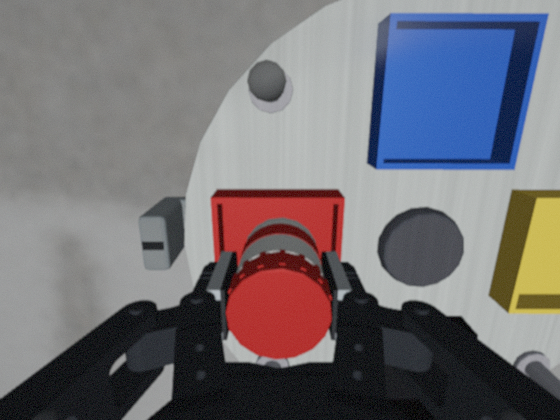

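Call:
arm_command(
  plan=[
    [0.0018, 0, 0, 0, 0],
    [0, 0, 0, 0, 0],
    [0, 0, 0, 0, 1],
    [0, 0, 0, 0, 1],
    [0, 0, 0, 0, 1],
    [0, 0, 0, 0, 1],
    [-0.03, 0, 0, 0, 1],
    [-0.05, 0, 0, 0, 1],
    [-0.05, 0, 0, 0, 1],
    [0, 0, 0.04, 0, 1],
    [0, 0, 0.02, 0, 1],
    [0, 0, 0, 0, 1],
  ],
)

```text
time_s: 21.02
eef_pos: [509.5, -58.6, 198.9]
ee_rot: [0.537, 0.46, 0.538, -0.46]
force: [-0.5, 0.4, -0.5]
grip_width: 0.996
```

```bash
python3 - <<'E'
from h import *
c=snap('wrist','w9')
cap(c,'red',108)
x=[579.1,14.6];a=3.298-np.pi/4
# finger start behind post
off=(11+6+12)/118; t=a-off
print('start',x[0]+118*np.cos(t),x[1]+118*np.sin(t),'theta',t,'yaw',t+np.pi-2*np.pi)
go([x[0]+118*np.cos(t),x[1]+118*np.sin(t),150],t-np.pi)
E
```

```text
red px 278.9 122.9 diam mm 65.6 67.7 world [499.1   5.7]
red px 121.9 272.9 diam mm 19.0 59.1 world [ 391.9 -130.1]
start 503.4400501096201 105.15148801971837 theta 2.266839124738145 yaw -0.8747535288516479
t 21.1 pos [509.4 -57.8 199. ] yawY 0.156 J1 -0.34 J6 -0.50 grip 1.000 F [ 1.3 -0.4  0.3]
toolshift mm [  49.1   19.5 -161.8] dist 170.0 axes x,y,z [[-0.002, 0.001, -1.0], [0.988, 0.155, -0.001], [0.155, -0.988, -0.001]]
turn about x 1.031 or halfturn 1.031
```

View pics/w9.png

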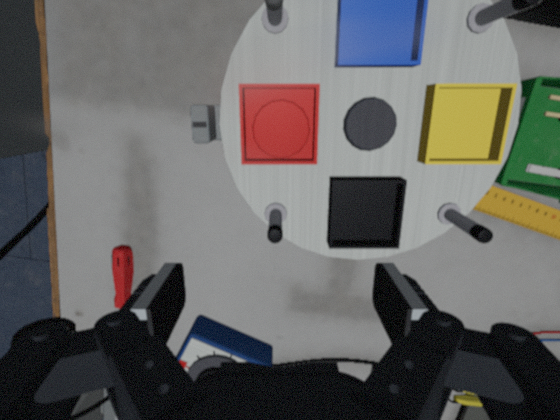

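Call:
arm_command(
  plan=[
    [0, 0.005, -0.04, 0, 0],
    [0, 0.005, -0.05, 0, 0],
    [0.02, 0.005, -0.045, 0, 0],
    [0.029, 0.0045, -0.027, 0, 0],
    [0, 0, 0, 0.17, 0],
    [0, 0, 0, 0.17, 0],
    [0, 0, 0, 0.17, 0],
    [0, 0, 0, 0.17, 0],
    [0, 0, 0, 0.17, 0],
    [0, 0, 0, 0.18, 0],
    [0, 0, 0, 0, 0],
  ],
)

```text
time_s: 22.45
eef_pos: [503.1, 106.0, 150.4]
ee_rot: [-0.242, -0.664, -0.243, 0.664]
force: [-0.0, 0.5, -0.3]
grip_width: -0.006
```

```bash
python3 - <<'E'
from h import *
c=snap('wrist','w10')
go([503.4,105.2,78],-.875)
E
```

```text
t 22.5 pos [503.2 105.9 150.4] yawY -0.869 J1 -0.02 J6 0.85 grip -0.001 F [ 0.4  0.7 -0.1]
toolshift mm [72.4  0.7  0.2] dist 72.0 axes x,y,z [[-0.001, 0.0, -1.0], [0.646, -0.763, -0.001], [-0.763, -0.646, 0.0]]
turn about x 0.006 or halfturn 0.006
```

View pics/w10.png

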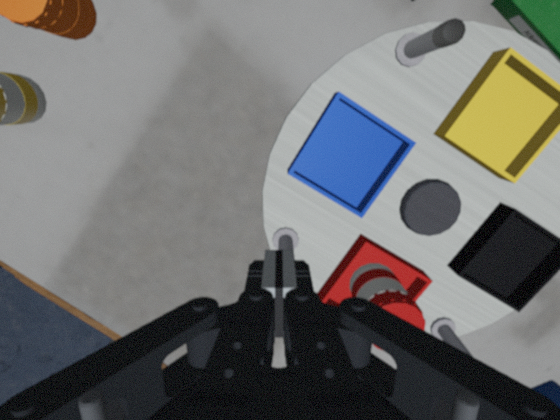

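Call:
arm_command(
  plan=[
    [0.03, 0, 0, 0, 0],
    [0.03, 0, 0, 0, 0],
    [0.012, 0, 0, 0, 0],
    [0, 0.0002, 0.0071, -0.06, 0],
    [0, 0.0002, 0.0071, -0.06, 0],
    [0, 0.0002, 0.0071, -0.06, 0],
    [0, 0.0002, 0.0071, -0.06, 0],
    [0, 0, 0, 0, 0],
  ],
)

```text
time_s: 23.5
eef_pos: [484.5, 84.6, 79.2]
ee_rot: [0.32, 0.631, 0.32, -0.63]
force: [0.5, -0.2, 0.2]
grip_width: 0.0
```

```bash
cat >>h.py <<'E'
def pol():
    s=ctrl.sense();p=s['eef_pos'];d=p[:2]-[579.1,14.6]
    print('r %.1f theta %.3f z %.1f yaw-theta+pi %.3f F %s t %.1f J6 %.2f'%(np.hypot(*d),np.arctan2(d[1],d[0])%(2*np.pi),p[2],(yaw()-np.arctan2(d[1],d[0])+np.pi+np.pi)%(2*np.pi)-np.pi,s['force'].round(1),s['time_s'],s['joints'][5]))
E
python3 - <<'E'
from h import *
pol();c=snap('wrist','w11')
E
```

```text
r 117.7 theta 2.505 z 79.2 yaw-theta+pi 0.004 F [ 0.5 -0.2  0.2] t 23.5 J6 0.57
```

View pics/w11.png

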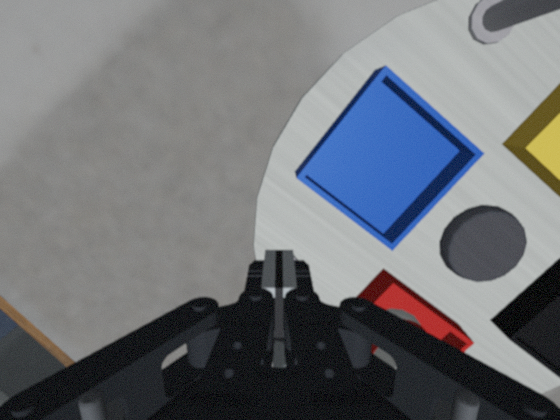

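```bash
cat >>h.py <<'E'
def table(c,x=(579.1,14.6,3.298),uv=None):
    """turntable angle from blue-nest floor pixel or from nest detections"""
    for k,n in enumerate(['red','blue','yellow','blank']):
        for r in ctrl.place_of('wrist','nest_'+n)[:1]:
            p=toz(c,r['uv'],48);d=p[:2]-x[:2]
            print(n,'%.2f'%r['score'],np.round(r['uv']),'r %.1f'%np.hypot(*d),'angle %.3f'%((np.arctan2(d[1],d[0])-x[2]+k*np.pi/2+np.pi)%(2*np.pi)-np.pi))
E
python3 - <<'E'
from h import *
c=snap('wrist');table(c)
print(toz(c,(389,156),48))
E
```

```text
blue 0.83 [380. 158.] r 80.4 angle 0.122
yellow 0.48 [378. 156.] r 82.6 angle 1.690
[561.42393655  90.34077368  48.        ]
```

Call:
arm_command(
  plan=[
    [0, 0.0002, 0.0071, -0.06, 0],
    [0, 0.0002, 0.0071, -0.06, 0],
    [0, 0.0002, 0.0071, -0.06, 0],
    [0, 0.0002, 0.0071, -0.06, 0],
    [0, 0.0002, 0.0071, -0.06, 0],
    [0, 0.0002, 0.0071, -0.06, 0],
    [0, 0, 0, 0, 0],
  ],
)

```text
time_s: 24.68
eef_pos: [465.6, 46.4, 78.7]
ee_rot: [-0.427, -0.564, -0.427, 0.564]
force: [-0.2, 2.1, 0.7]
grip_width: 0.002
```

```bash
python3 - <<'E'
from h import *
pol();c=snap('wrist','w12');table(c)
E
```

```text
r 117.9 theta 2.869 z 78.7 yaw-theta+pi -0.001 F [-0.2  2.1  0.7] t 24.7 J6 0.12
blue 0.78 [379. 155.] r 82.4 angle 0.476
```

View pics/w12.png

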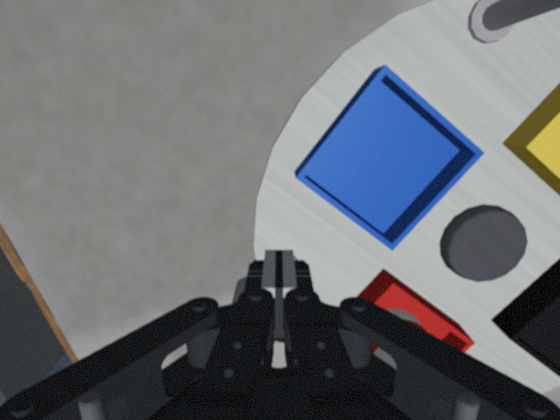

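Call:
arm_command(
  plan=[
    [0, 0.0002, 0.0071, -0.06, 0],
    [0, 0.0002, 0.0071, -0.06, 0],
    [0, 0.0002, 0.0071, -0.06, 0],
    [0, 0.0002, 0.0071, -0.06, 0],
    [0, 0.0002, 0.0071, -0.06, 0],
    [0, 0.0002, 0.0071, -0.06, 0],
    [0, 0.0002, 0.0071, -0.06, 0],
    [0, 0.0002, 0.0071, -0.06, 0],
    [0, 0.0002, 0.0071, -0.06, 0],
    [0, 0.0002, 0.0071, -0.06, 0],
    [0, 0.0002, 0.0071, -0.06, 0],
    [0, 0.0002, 0.0071, -0.06, 0],
  ],
)

```text
time_s: 26.42
eef_pos: [472.7, -36.9, 78.6]
ee_rot: [0.599, 0.376, 0.599, -0.376]
force: [-0.9, -0.6, -0.0]
grip_width: 0.001
```

```bash
python3 - <<'E'
from h import *
pol();c=snap('wrist','w13');table(c)
E
```

```text
r 118.2 theta 3.593 z 78.6 yaw-theta+pi -0.002 F [-0.9 -0.6 -0. ] t 26.4 J6 -0.77
blue 0.90 [361. 179.] r 82.3 angle 1.388
```

View pics/w13.png

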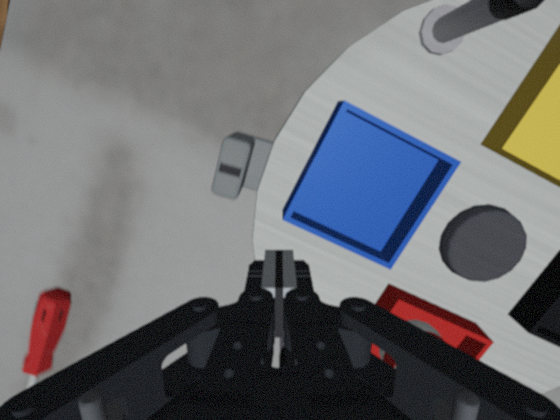

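Call:
arm_command(
  plan=[
    [0, 0, -0.003, 0, 0],
    [-0.03, 0, -0.003, 0, 0],
    [-0.05, 0, 0, 0, 0],
    [-0.06, 0, 0, 0, 0],
    [0, 0, 0, 0, 1],
    [0, 0, 0, 0, 1],
  ],
)

```text
time_s: 27.42
eef_pos: [469.6, -30.9, 217.9]
ee_rot: [0.598, 0.377, 0.599, -0.377]
force: [-0.1, -0.4, -0.5]
grip_width: 0.417
```

```bash
python3 - <<'E'
from h import *
pol();c=snap('wrist','w14');table(c)
go([605,310,220],0.157)
E
```

```text
r 118.6 theta 3.536 z 217.9 yaw-theta+pi 0.053 F [-0.1 -0.4 -0.5] t 27.4 J6 -0.76
red 0.64 [370. 261.] r 78.1 angle 1.588
blue 0.86 [319. 167.] r 83.2 angle 1.545
yellow 0.85 [430. 112.] r 80.9 angle 1.582
blank 0.90 [471. 214.] r 81.2 angle 1.583
t 27.7 pos [469.8 -31.2 217.7] yawY 0.447 J1 -0.32 J6 -0.76 grip 0.848 F [-0.3 -0.4 -0.1]
toolshift mm [  -2.3  269.4 -249.2] dist 367.0 axes x,y,z [[-0.002, 0.001, -1.0], [0.902, 0.432, -0.001], [0.432, -0.902, -0.001]]
turn about x 0.29 or halfturn 0.29
```

View pics/w14.png

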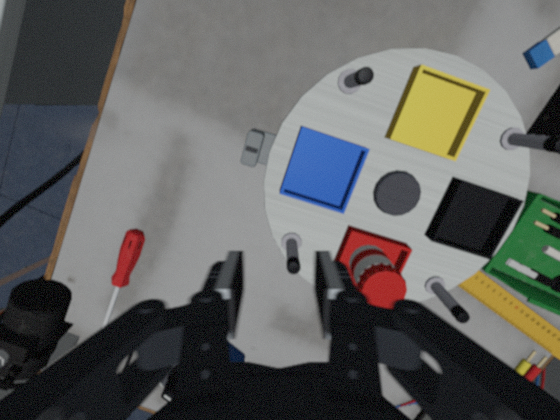

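Blue nest is at the pointer (table ≈1.57) with the red jar upright in its nest. On to the blue jar.

Call:
arm_command(
  plan=[
    [0, 0.02, -0.02, 0, 1],
    [0, 0.035, -0.03, 0, 1],
    [0, 0.04, -0.037, 0, 1],
    [0, 0.04, -0.037, 0, 1],
    [0, 0.04, -0.037, 0, 1],
    [0, 0.04, -0.037, 0, 1],
    [0, 0.034, -0.03, 0, 1],
    [0, 0.02, -0.02, 0, 1],
    [0, 0, 0, 0.15, 1],
    [0, 0, 0, 0.14, 1],
    [0, 0, 0, 0, 1],
  ],
)

```text
time_s: 29.05
eef_pos: [605.4, 308.6, 217.8]
ee_rot: [0.538, 0.459, 0.538, -0.459]
force: [0.2, 0.6, -0.1]
grip_width: 1.001
```

```bash
python3 - <<'E'
from h import *
c=snap('wrist','w15')
cap(c,'blue');cap(c,'yellow')
go([594.5,388,23],0.157)
E
```

```text
blue px 281.7 100.4 diam mm 40.8 43.2 world [594.7 389.3]
blue px 301.0 273.9 diam mm 15.2 19.0 world [642.2 222.9]
yellow px 87.0 138.4 diam mm 42.1 50.6 world [423.9 328.4]
yellow px 554.7 267.5 diam mm 14.6 44.0 world [900.  271.8]
yellow px 213.1 355.5 diam mm 44.1 76.5 world [562.1 104.9]
t 29.1 pos [605.4 308.6 218.1] yawY 0.160 J1 0.30 J6 0.14 grip 1.001 F [0.5 0.2 0.6]
toolshift mm [195.1   2.1 -80.1] dist 211.0 axes x,y,z [[-0.001, -0.0, -1.0], [0.987, 0.159, -0.001], [0.159, -0.987, 0.0]]
turn about x 0.003 or halfturn 0.003
```

View pics/w15.png

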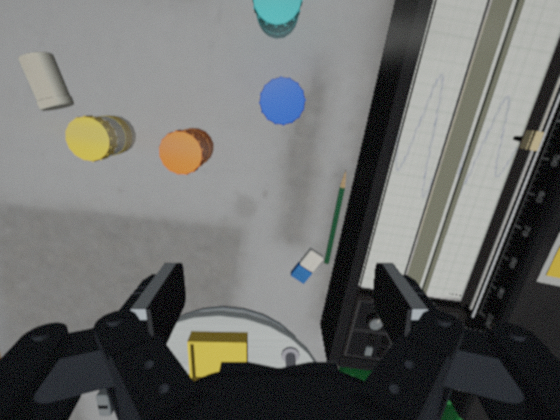

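Call:
arm_command(
  plan=[
    [0.01, 0.001, -0.03, 0, 1],
    [0.03, 0.001, -0.04, 0, 1],
    [0.05, 0, -0.011, 0, 1],
    [0.05, 0, 0, 0, 1],
    [0.03, 0, 0, 0, 1],
    [0.02, 0, 0, 0, 1],
    [0.005, 0, 0, 0, 1],
    [0, 0, 0, 0, 0],
    [0, 0, 0, 0, 0],
    [0, 0, 0, 0, 0],
    [0, 0, 0, 0, 0],
    [0, 0, 0, 0, 0],
  ],
  squeeze=30,
)

```text
time_s: 30.6
eef_pos: [595.3, 389.2, 25.0]
ee_rot: [0.538, 0.46, 0.537, -0.459]
force: [-0.3, 0.3, 6.6]
grip_width: 0.473
```

```bash
python3 - <<'E'
from h import *
c=snap('wrist','w16')
go([500.1,2.2,170],0.157)
E
```

```text
t 30.6 pos [595.3 389.2  25. ] yawY 0.157 J1 0.41 J6 0.26 grip 0.469 F [-0.5 -0.1  5.9]
toolshift mm [-145.5 -154.3  367.3] dist 424.0 axes x,y,z [[0.002, 0.001, -1.0], [0.988, 0.156, 0.002], [0.156, -0.988, -0.0]]
turn about x 0.0 or halfturn 0.0
```

View pics/w16.png

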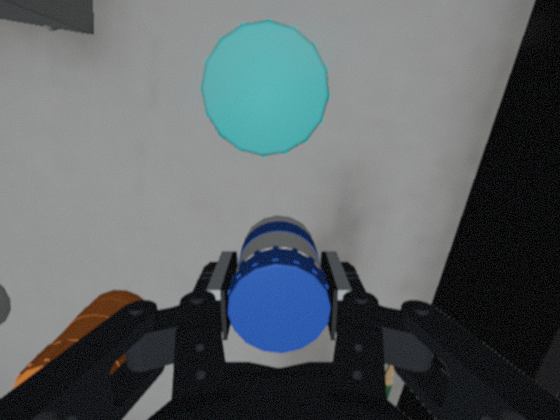

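Call:
arm_command(
  plan=[
    [-0.01, 0, 0, 0, 0],
    [-0.03, 0, 0, 0, 0],
    [-0.05, 0, 0, 0, 0],
    [-0.05, 0, 0.01, 0, 0],
    [-0.005, -0.02, 0.045, 0, 0],
    [0, -0.02, 0.05, 0, 0],
    [0, -0.02, 0.05, 0, 0],
    [0, -0.02, 0.05, 0, 0],
    [0, -0.02, 0.05, 0, 0],
    [0, -0.02, 0.05, 0, 0],
    [0, -0.015, 0.035, 0, 0],
    [0, -0.01, 0.015, 0, 0],
  ],
)

```text
time_s: 32.15
eef_pos: [506.7, 14.2, 169.1]
ee_rot: [0.537, 0.46, 0.537, -0.46]
force: [1.3, 0.2, -1.9]
grip_width: 0.472
```

```bash
python3 - <<'E'
from h import *
go([500.1,2.2,74.5],0.157)
c=snap('wrist','w17')
E
```

```text
t 32.1 pos [506.7  14.2 169.1] yawY 0.155 J1 -0.20 J6 -0.36 grip 0.472 F [ 1.3  0.2 -1.9]
toolshift mm [94.6 -8.4 10.8] dist 96.0 axes x,y,z [[0.0, -0.0, -1.0], [0.988, 0.155, 0.0], [0.155, -0.988, 0.0]]
turn about x -0.002 or halfturn -0.002
```

View pics/w17.png

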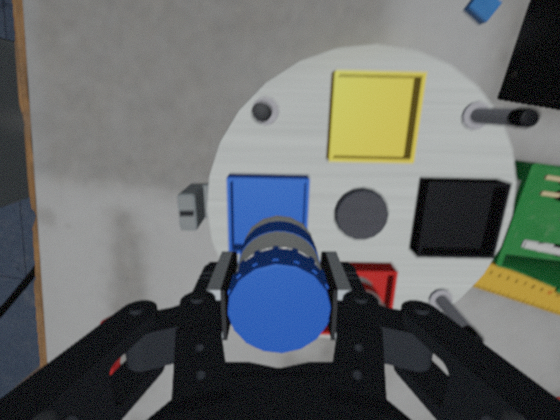

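Call:
arm_command(
  plan=[
    [0, -0.008, 0.01, 0, 0],
    [0, 0, 0, 0, 0],
    [0.03, 0, 0, 0, 0],
    [0.03, 0, 0, 0, 0],
    [0.02, 0, 0, 0, 0],
    [0.01, 0, 0, 0, 0],
    [0.003, 0, 0, 0, 0],
    [0, 0, 0, 0, 0],
  ],
)

```text
time_s: 33.2
eef_pos: [501.1, 4.6, 76.2]
ee_rot: [0.538, 0.459, 0.537, -0.459]
force: [-0.5, -0.2, -1.0]
grip_width: 0.47
```

```bash
python3 - <<'E'
from h import *
go([500.1,2.2,74],0.157)
c=snap('wrist','w18')
E
```

```text
t 33.2 pos [501.1   4.6  76.2] yawY 0.157 J1 -0.22 J6 -0.38 grip 0.470 F [-0.5 -0.2 -1. ]
toolshift mm [ 2.2 -1.4  2.3] dist 3.0 axes x,y,z [[0.001, -0.0, -1.0], [0.988, 0.157, 0.001], [0.157, -0.988, 0.0]]
turn about x 0.0 or halfturn 0.0
```

View pics/w18.png

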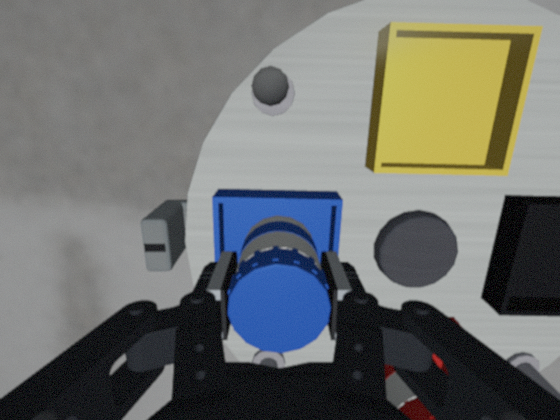

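Call:
arm_command(
  plan=[
    [0.0026, -0.001, 0.002, 0, 0],
    [0, 0, 0, 0, 0],
    [0, 0, 0, 0, 1],
    [0, 0, 0, 0, 1],
    [0, 0, 0, 0, 1],
    [0, 0, 0, 0, 1],
    [-0.03, 0, 0, 0, 1],
    [-0.05, 0, 0, 0, 1],
    [-0.05, 0, 0, 0, 1],
    [0, 0, 0.04, 0, 1],
    [0, 0, 0.02, 0, 1],
    [0, 0, 0, 0, 1],
  ],
)

```text
time_s: 34.75
eef_pos: [509.2, -57.6, 202.3]
ee_rot: [0.537, 0.46, 0.538, -0.46]
force: [-0.6, 0.9, -0.7]
grip_width: 0.994
```

```bash
python3 - <<'E'
from h import *
c=snap('wrist','w19')
for p in [(500.1,2.2,108)]: print(px(c,p))
go([503.4,105.2,150],-.875)
E
```

```text
[279.63831904 129.39634222]
t 34.8 pos [509.1 -56.8 202.4] yawY 0.156 J1 -0.34 J6 -0.50 grip 1.000 F [-0.2  0.8  0.3]
toolshift mm [  52.5   19.6 -160.8] dist 170.0 axes x,y,z [[-0.001, 0.001, -1.0], [0.988, 0.155, -0.001], [0.155, -0.988, -0.001]]
turn about x 1.031 or halfturn 1.031
```

View pics/w19.png

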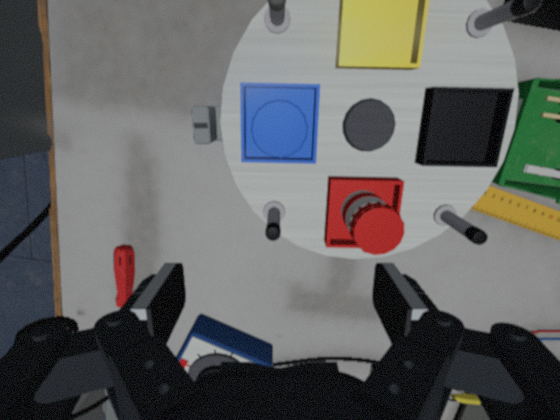

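Blue is seated at (280,128), centred in its nest. Same push again.

Call:
arm_command(
  plan=[
    [0, 0.005, -0.04, 0, 0],
    [0, 0.005, -0.05, 0, 0],
    [0.02, 0.005, -0.045, 0, 0],
    [0.029, 0.0045, -0.026, 0, 0],
    [0, 0, 0, 0.17, 0],
    [0, 0, 0, 0.17, 0],
    [0, 0, 0, 0.17, 0],
    [0, 0, 0, 0.17, 0],
    [0, 0, 0, 0.17, 0],
    [0, 0, 0, 0.18, 0],
    [0, 0, 0, 0, 0],
  ],
)

```text
time_s: 36.17
eef_pos: [503.0, 106.1, 153.7]
ee_rot: [-0.242, -0.664, -0.243, 0.665]
force: [-0.2, 0.5, -0.3]
grip_width: 0.001
```

```bash
python3 - <<'E'
from h import *
go([503.4,105.2,78],-.875);pol()
E
```

```text
t 36.2 pos [503.  106.1 153.7] yawY -0.871 J1 -0.02 J6 0.85 grip 0.001 F [-0.2  0.5 -0.3]
toolshift mm [75.7  1.   0.2] dist 76.0 axes x,y,z [[-0.001, 0.0, -1.0], [0.644, -0.765, -0.001], [-0.765, -0.644, 0.001]]
turn about x 0.004 or halfturn 0.004
r 119.0 theta 2.265 z 153.7 yaw-theta+pi 0.006 F [-0.2  0.5 -0.3] t 36.2 J6 0.85
```

Call:
arm_command(
  plan=[
    [0.03, 0, 0, 0, 0],
    [0.03, 0.001, 0, 0, 0],
    [0.015, 0, 0, 0, 0],
    [0, 0.0002, 0.0071, -0.06, 0],
    [0, 0.0002, 0.0071, -0.06, 0],
    [0, 0.0002, 0.0071, -0.06, 0],
    [0, 0.0002, 0.0071, -0.06, 0],
    [0, 0.0002, 0.0071, -0.06, 0],
    [0, 0.0002, 0.0071, -0.06, 0],
    [0, 0.0002, 0.0071, -0.06, 0],
    [0, 0.0002, 0.0071, -0.06, 0],
    [0, 0.0002, 0.0071, -0.06, 0],
  ],
)

```text
time_s: 37.67
eef_pos: [468.1, 53.0, 79.4]
ee_rot: [0.411, 0.575, 0.412, -0.575]
force: [-0.0, 2.1, -0.2]
grip_width: 0.002
```

```bash
python3 - <<'E'
from h import *
pol();c=snap('wrist');table(c)
E
```

```text
r 117.5 theta 2.808 z 79.4 yaw-theta+pi 0.005 F [-0.   2.1 -0.2] t 37.7 J6 0.19
yellow 0.57 [377. 158.] r 81.7 angle 2.006
```

Call:
arm_command(
  plan=[
    [0, 0.0002, 0.0071, -0.06, 0],
    [0, 0.0002, 0.0071, -0.06, 0],
    [0, 0.0002, 0.0071, -0.06, 0],
    [0, 0.0002, 0.0071, -0.06, 0],
    [0, 0.0002, 0.0071, -0.06, 0],
    [0, 0.0002, 0.0071, -0.06, 0],
    [0, 0.0002, 0.0071, -0.06, 0],
    [0, 0.0002, 0.0071, -0.06, 0],
    [0, 0.0002, 0.0071, -0.06, 0],
    [0, 0.0002, 0.0071, -0.06, 0],
    [0, 0.0002, 0.0071, -0.06, 0],
    [0, 0.0002, 0.0071, -0.06, 0],
  ],
)

```text
time_s: 39.42
eef_pos: [470.7, -31.1, 79.2]
ee_rot: [0.587, 0.394, 0.587, -0.394]
force: [0.2, 0.1, 0.6]
grip_width: 0.002
```

Call:
arm_command(
  plan=[
    [0, 0, 0, 0, 0],
    [0, 0, -0.003, 0, 0],
    [-0.03, 0, -0.003, 0, 0],
    [-0.05, 0, 0, 0, 0],
    [-0.06, 0, 0, 0, 0],
    [0, 0, 0, 0, 1],
    [0, 0, 0, 0, 1],
  ],
)

```text
time_s: 40.3
eef_pos: [467.6, -24.9, 218.3]
ee_rot: [0.586, 0.394, 0.587, -0.395]
force: [0.3, 1.3, 0.3]
grip_width: 0.42
```

```bash
python3 - <<'E'
from h import *
pol();c=snap('wrist','w20');table(c)
go([348.5,328.4,220],1.5)
E
```

```text
r 118.3 theta 3.482 z 218.3 yaw-theta+pi 0.046 F [0.3 1.3 0.3] t 40.3 J6 -0.69
red 0.36 [486. 218.] r 98.1 angle 3.084
blue 0.79 [368. 259.] r 77.2 angle 3.072
yellow 0.82 [319. 174.] r 80.9 angle 3.137
blank 0.71 [428. 112.] r 79.8 angle 3.106
t 40.5 pos [467.8 -25.2 218.2] yawY 0.387 J1 -0.30 J6 -0.69 grip 0.849 F [0.  0.4 0.3]
toolshift mm [  -1.4   23.  -372.5] dist 373.0 axes x,y,z [[-0.002, 0.001, -1.0], [0.926, 0.377, -0.001], [0.377, -0.926, -0.001]]
turn about x -1.113 or halfturn -1.113
```

View pics/w20.png

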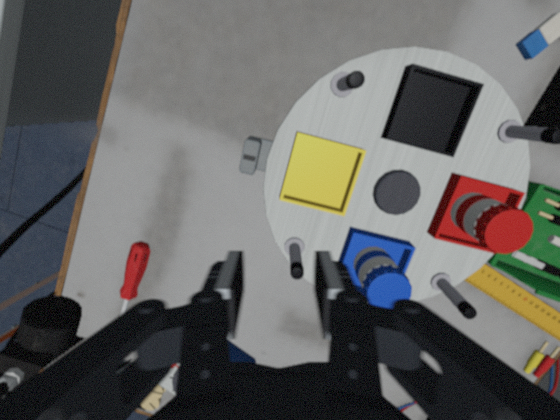

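```bash
python3 - <<'E'
from h import *
go([490,318,220],1.5)
E
```

```text
t 40.5 pos [467.8 -25.2 218.2] yawY 0.387 J1 -0.30 J6 -0.69 grip 0.849 F [0.  0.4 0.3]
toolshift mm [  -1.7  150.1 -309.5] dist 344.0 axes x,y,z [[-0.002, 0.001, -1.0], [0.926, 0.377, -0.001], [0.377, -0.926, -0.001]]
turn about x -1.113 or halfturn -1.113
```

Call:
arm_command(
  plan=[
    [0, 0.01, -0.025, 0, 1],
    [0, 0.02, -0.04, 0, 1],
    [0, 0.025, -0.05, 0, 1],
    [0, 0.025, -0.05, 0, 1],
    [0, 0.025, -0.05, 0, 1],
    [0, 0.025, -0.05, 0, 1],
    [0, 0.02, -0.045, 0, 1],
  ],
)

```text
time_s: 41.42
eef_pos: [489.7, 320.3, 218.3]
ee_rot: [0.587, 0.394, 0.587, -0.395]
force: [0.7, 0.2, 0.3]
grip_width: 0.999
```

Call:
arm_command(
  plan=[
    [0, 0, 0, -0.16, 1],
    [0, 0, 0, -0.16, 1],
    [0, 0, 0, -0.16, 1],
    [0, 0, 0, -0.16, 1],
    [0, 0, 0, -0.16, 1],
    [0, 0, 0, -0.16, 1],
    [0, 0, 0, -0.15, 1],
    [0, 0, 0, 0, 1],
  ],
)

```text
time_s: 42.42
eef_pos: [489.9, 318.3, 218.4]
ee_rot: [0.706, 0.026, 0.707, -0.027]
force: [-0.3, -1.0, -0.2]
grip_width: 1.001
```

```bash
python3 - <<'E'
from h import *
c=snap('wrist','w21')
cap(c,'yellow')
go([424,328.3,23],1.5)
E
```

```text
yellow px 247.3 97.9 diam mm 41.1 43.4 world [404.6 297.5]
yellow px 6.8 234.7 diam mm 23.8 31.5 world [516.2  43.2]
t 42.5 pos [489.9 318.3 218.6] yawY 1.494 J1 0.38 J6 -1.12 grip 1.001 F [ 0.3 -0.1 -0.8]
toolshift mm [195.7   5.  -66.4] dist 207.0 axes x,y,z [[-0.001, -0.0, -1.0], [0.077, 0.997, -0.0], [0.997, -0.077, -0.001]]
turn about x -0.006 or halfturn -0.006
```

View pics/w21.png

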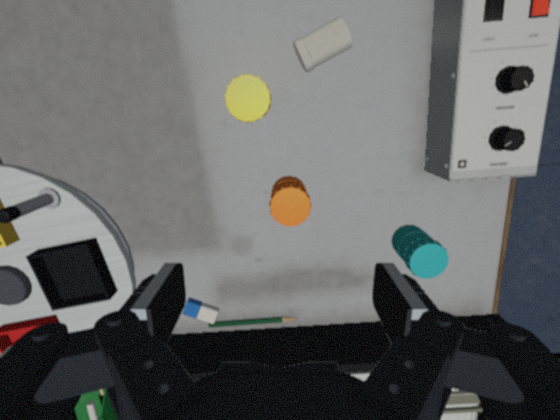

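The yellow jar has been knocked from (424,328) to (404.6,297.5). It's still upright at pixel (247,98), so I'm re-targeting there.

```bash
python3 - <<'E'
from h import *
c=snap('wrist');cap(c,'yellow')
go([404.6,297.5,23],1.5)
E
```

```text
yellow px 247.0 97.9 diam mm 41.1 43.4 world [404.7 297.4]
yellow px 7.0 235.6 diam mm 23.4 31.4 world [516.9  42.9]
t 42.5 pos [489.9 318.3 218.7] yawY 1.494 J1 0.38 J6 -1.12 grip 0.998 F [-0.4 -0.2 -0.2]
toolshift mm [195.7 -27.2 -83.3] dist 214.0 axes x,y,z [[-0.001, -0.0, -1.0], [0.077, 0.997, -0.0], [0.997, -0.077, -0.001]]
turn about x -0.006 or halfturn -0.006
```

Call:
arm_command(
  plan=[
    [0.01, -0.012, -0.03, 0, 1],
    [0.03, -0.012, -0.04, 0, 1],
    [0.05, -0.003, -0.013, 0, 1],
    [0.05, 0, 0, 0, 1],
    [0.03, 0, 0, 0, 1],
    [0.02, 0, 0, 0, 1],
    [0.006, 0, 0, 0, 1],
    [0, 0, 0, 0, 0],
    [0, 0, 0, 0, 0],
    [0, 0, 0, 0, 0],
    [0, 0, 0, 0, 0],
    [0, 0, 0, 0, 0],
  ],
  squeeze=30,
)

```text
time_s: 44.02
eef_pos: [405.7, 297.6, 23.9]
ee_rot: [0.707, 0.026, 0.706, -0.026]
force: [-0.7, -1.2, 5.9]
grip_width: 0.47
```

```bash
python3 - <<'E'
from h import *
c=snap('wrist','w22')
go([500.1,2.2,175],0.157)
E
```

```text
t 44.1 pos [405.7 297.7  23.9] yawY 1.497 J1 0.40 J6 -1.10 grip 0.469 F [-1.  -1.7  6.4]
toolshift mm [-151.1 -287.6  116.1] dist 345.0 axes x,y,z [[0.001, 0.0, -1.0], [0.074, 0.997, 0.001], [0.997, -0.074, 0.001]]
turn about x 1.34 or halfturn 1.34
```

View pics/w22.png

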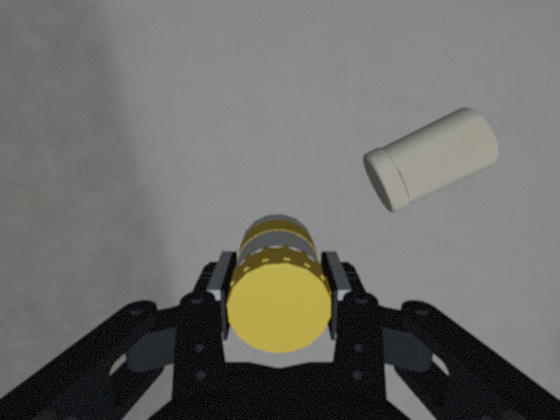

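Call:
arm_command(
  plan=[
    [-0.01, 0, 0, 0, 0],
    [-0.03, 0, 0, 0, 0],
    [-0.05, 0, 0, 0, 0],
    [-0.05, -0.01, 0.005, 0, 0],
    [-0.011, -0.04, 0.016, 0, 0],
    [0, -0.05, 0.02, 0, 0],
    [0, -0.05, 0.02, 0, 0],
    [0, -0.05, 0.02, 0, 0],
    [0, -0.05, 0.02, 0, 0],
    [0, -0.03, 0.01, 0, 0],
    [0, -0.008, 0.005, 0, 0],
    [0, 0, 0, 0, 0],
  ],
)

```text
time_s: 45.58
eef_pos: [499.6, 2.1, 174.2]
ee_rot: [0.707, 0.026, 0.707, -0.026]
force: [0.1, 0.2, -0.9]
grip_width: 0.472
```

Call:
arm_command(
  plan=[
    [0, 0, 0, 0.16, 0],
    [0, 0, 0, 0.17, 0],
    [0, 0, 0, 0.17, 0],
    [0, 0, 0, 0.17, 0],
    [0, 0, 0, 0.17, 0],
    [0, 0, 0, 0.17, 0],
    [0, 0, 0, 0.17, 0],
    [0, 0, 0, 0.16, 0],
    [0, 0, 0, 0, 0],
  ],
)

```text
time_s: 46.7
eef_pos: [499.4, 3.0, 174.2]
ee_rot: [0.538, 0.458, 0.538, -0.458]
force: [-0.2, 0.3, -0.8]
grip_width: 0.47
```

```bash
python3 - <<'E'
from h import *
c=snap('wrist','w23');table(c)
go([500.1,2.2,73],0.157)
E
```

```text
yellow 0.69 [279. 196.] r 80.3 angle 3.095
blank 0.74 [488. 327.] r 181.2 angle 0.773
t 47.0 pos [499.6   2.1 174.1] yawY 0.159 J1 -0.23 J6 -0.39 grip 0.470 F [ 0.2 -0.7 -1.1]
toolshift mm [101.1   0.5  -0. ] dist 101.0 axes x,y,z [[0.0, 0.0, -1.0], [0.987, 0.158, 0.0], [0.158, -0.987, -0.0]]
turn about x 0.002 or halfturn 0.002
```

View pics/w23.png

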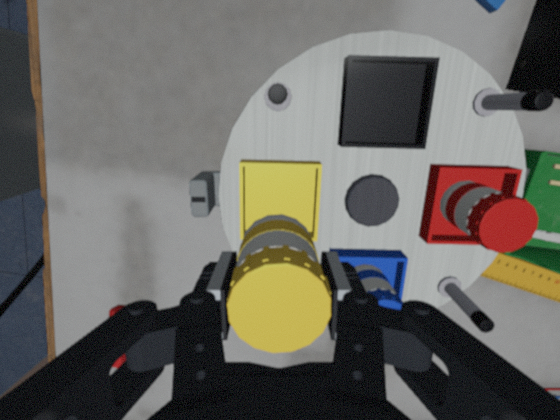

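Call:
arm_command(
  plan=[
    [0.02, 0, 0, 0, 0],
    [0.03, 0, 0, 0, 0],
    [0.03, 0, 0, 0, 0],
    [0.015, 0, 0, 0, 0],
    [0.003, 0, 0, 0, 0],
    [0, 0, 0, 0, 0],
  ],
)

```text
time_s: 47.7
eef_pos: [500.2, 1.7, 76.8]
ee_rot: [0.538, 0.459, 0.537, -0.459]
force: [0.1, 0.2, -1.6]
grip_width: 0.471
```

```bash
python3 - <<'E'
from h import *
go([500.1,2.2,73],0.157)
c=snap('wrist','w24')
E
```

```text
t 47.7 pos [500.2   1.7  76.8] yawY 0.157 J1 -0.23 J6 -0.39 grip 0.471 F [ 0.1  0.2 -1.6]
toolshift mm [ 3.8 -0.  -0.5] dist 4.0 axes x,y,z [[0.001, -0.0, -1.0], [0.988, 0.157, 0.001], [0.157, -0.988, 0.001]]
turn about x 0.0 or halfturn 0.0
```

View pics/w24.png

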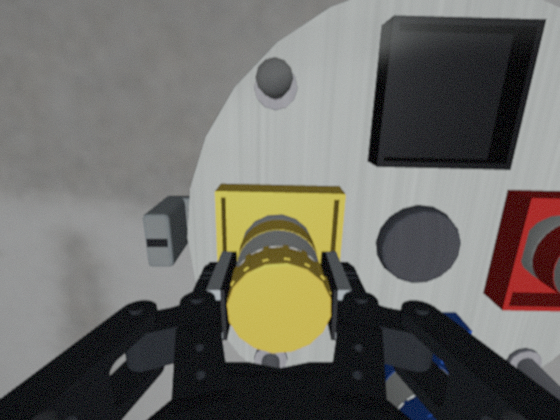

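Call:
arm_command(
  plan=[
    [0.0043, 0, -0.001, 0, 0],
    [0, 0, 0, 0, 0],
    [0, 0, 0, 0, 1],
    [0, 0, 0, 0, 1],
    [0, 0, 0, 0, 1],
    [0, 0, 0, 0, 1],
    [-0.03, 0, 0, 0, 1],
    [-0.05, 0, 0, 0, 1],
    [-0.05, 0, 0, 0, 1],
    [0, 0, 0.04, 0, 1],
    [0, 0, 0.02, 0, 1],
    [0, 0, 0, 0, 1],
  ],
)

```text
time_s: 49.25
eef_pos: [508.7, -57.2, 201.0]
ee_rot: [0.537, 0.46, 0.538, -0.46]
force: [0.2, -0.0, -0.3]
grip_width: 1.0
```

```bash
python3 - <<'E'
from h import *
c=snap('wrist','w25')
go([503.4,105.2,150],-.875)
E
```

```text
t 49.3 pos [508.6 -56.4 201.1] yawY 0.156 J1 -0.34 J6 -0.50 grip 1.002 F [-0.4  0.1  0.3]
toolshift mm [  51.2   20.  -160.4] dist 170.0 axes x,y,z [[-0.002, 0.001, -1.0], [0.988, 0.155, -0.001], [0.155, -0.988, -0.001]]
turn about x 1.031 or halfturn 1.031
```

View pics/w25.png

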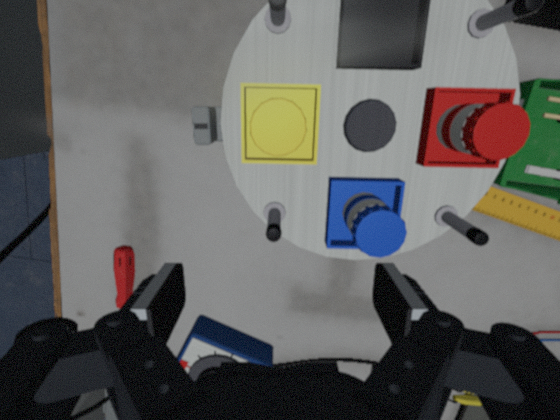

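All three jars are seated, and yellow is at the pointer (279,127). Last push.

Call:
arm_command(
  plan=[
    [0, 0.005, -0.04, 0, 0],
    [0, 0.005, -0.05, 0, 0],
    [0.02, 0.005, -0.045, 0, 0],
    [0.029, 0.0045, -0.026, 0, 0],
    [0, 0, 0, 0.17, 0],
    [0, 0, 0, 0.17, 0],
    [0, 0, 0, 0.17, 0],
    [0, 0, 0, 0.17, 0],
    [0, 0, 0, 0.17, 0],
    [0, 0, 0, 0.18, 0],
    [0, 0, 0, 0, 0],
  ],
)

```text
time_s: 50.68
eef_pos: [502.5, 106.4, 152.5]
ee_rot: [-0.242, -0.664, -0.243, 0.664]
force: [-0.1, -0.6, 0.5]
grip_width: -0.0
```

```bash
python3 - <<'E'
from h import *
go([503.4,105.2,78],-.875);pol()
E
```

```text
t 50.7 pos [502.5 106.4 152.5] yawY -0.871 J1 -0.02 J6 0.85 grip -0.000 F [-0.1 -0.6  0.5]
toolshift mm [74.5  1.6  0. ] dist 74.0 axes x,y,z [[-0.001, 0.0, -1.0], [0.644, -0.765, -0.001], [-0.765, -0.644, 0.001]]
turn about x 0.004 or halfturn 0.004
r 119.6 theta 2.266 z 152.5 yaw-theta+pi 0.005 F [-0.1 -0.6  0.5] t 50.7 J6 0.85
```

Call:
arm_command(
  plan=[
    [0.03, 0, 0, 0, 0],
    [0.03, 0.0015, 0, 0, 0],
    [0.014, 0, 0, 0, 0],
    [0, 0.0002, 0.0071, -0.06, 0],
    [0, 0.0002, 0.0071, -0.06, 0],
    [0, 0.0002, 0.0071, -0.06, 0],
    [0, 0.0002, 0.0071, -0.06, 0],
    [0, 0.0002, 0.0071, -0.06, 0],
    [0, 0.0002, 0.0071, -0.06, 0],
    [0, 0.0002, 0.0071, -0.06, 0],
    [0, 0.0002, 0.0071, -0.06, 0],
    [0, 0.0002, 0.0071, -0.06, 0],
  ],
)

```text
time_s: 52.18
eef_pos: [467.9, 53.0, 79.1]
ee_rot: [0.411, 0.575, 0.412, -0.575]
force: [-0.6, 2.8, 0.3]
grip_width: -0.002
```

Call:
arm_command(
  plan=[
    [0, 0.0002, 0.0071, -0.06, 0],
    [0, 0.0002, 0.0071, -0.06, 0],
    [0, 0.0002, 0.0071, -0.06, 0],
    [0, 0.0002, 0.0071, -0.06, 0],
    [0, 0.0002, 0.0071, -0.06, 0],
    [0, 0.0002, 0.0071, -0.06, 0],
    [0, 0.0002, 0.0071, -0.06, 0],
    [0, 0.0002, 0.0071, -0.06, 0],
    [0, 0.0002, 0.0071, -0.06, 0],
    [0, 0.0002, 0.0071, -0.06, 0],
    [0, 0.0002, 0.0071, -0.06, 0],
    [0, 0.0002, 0.0071, -0.06, 0],
  ],
)

```text
time_s: 53.68
eef_pos: [470.5, -31.0, 79.2]
ee_rot: [0.588, 0.393, 0.587, -0.393]
force: [0.3, 0.3, -0.1]
grip_width: -0.004
```

Call:
arm_command(
  plan=[
    [0, 0, 0, 0, 0],
    [0, 0, -0.003, 0, 0],
    [-0.03, 0, -0.003, 0, 0],
    [-0.05, 0, 0, 0, 0],
    [-0.06, 0, 0, 0, 0],
    [-0.05, 0, 0, 0, 0],
    [0, 0, 0, 0, 0],
  ],
)

```text
time_s: 54.55
eef_pos: [468.9, -25.2, 272.2]
ee_rot: [0.589, 0.395, 0.584, -0.394]
force: [0.0, -0.6, -1.4]
grip_width: -0.006
```

```bash
python3 - <<'E'
from h import *
pol();c=snap('wrist','w26');table(c);snap('scene','scene2');snap('side','side2')
a=cv2.imread('pics/scene2.png');b=cv2.imread('pics/side2.png')
cv2.imwrite('pics/c6.png',np.hstack([cv2.resize(a[150:350,170:370],None,fx=2,fy=2),cv2.resize(b[150:350,160:360],None,fx=2,fy=2)]))
E
```

```text
r 117.2 theta 3.488 z 272.2 yaw-theta+pi 0.041 F [ 0.  -0.6 -1.4] t 54.5 J6 -0.69
blue 0.67 [440. 193.] r 75.8 angle -1.565
yellow 0.66 [355. 240.] r 79.9 angle -1.608
blank 0.86 [315. 160.] r 78.2 angle -1.630
```

View pics/w26.png

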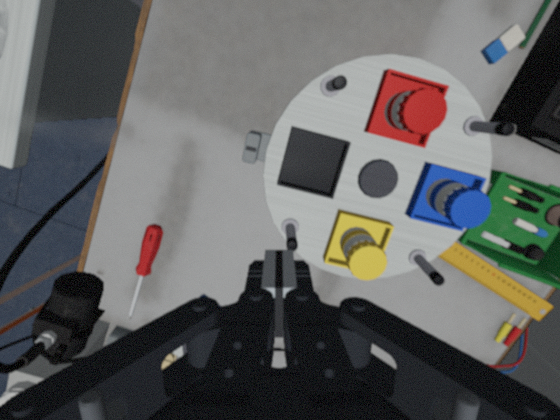

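View pics/c6.png

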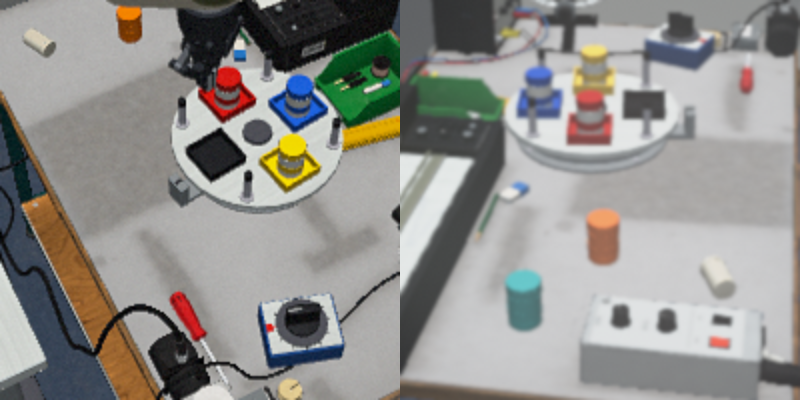

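Call:
arm_command(
  plan=[
    [0, 0, 0.03, 0, 0],
    [0, 0, 0.03, 0, 0],
    [0, 0, 0, 0, 0],
    [0, 0, 0, 0, 0],
    [0, 0, 0, 0, 0],
    [0, 0, 0, 0, 0],
  ],
)

```text
time_s: 55.65
eef_pos: [490.4, -80.4, 268.9]
ee_rot: [0.587, 0.394, 0.587, -0.394]
force: [-0.3, 0.1, -0.1]
grip_width: 0.002
```

```bash
python3 - <<'E'
from h import *
pol();c=snap('wrist','w27');table(c)
for r in ctrl.place_of('wrist','load_mark')[:1]+ctrl.place_of('wrist','hub')[:1]: print(r, toz(c,r['uv'],50))
a=cv2.imread('pics/w27.png');cv2.imwrite('pics/c7.png',cv2.resize(a[30:230,220:500],None,fx=2.8,fy=2.8,interpolation=2))
E
```

```text
r 130.0 theta 3.961 z 268.9 yaw-theta+pi -0.432 F [-0.3  0.1 -0.1] t 55.6 J6 -0.79
blue 0.82 [449. 144.] r 74.0 angle -1.580
yellow 0.75 [361. 194.] r 78.5 angle -1.624
blank 0.88 [320. 109.] r 76.6 angle -1.599
{'uv': [314.9, 105.6], 'score': 0.65} [497.00361812   5.826869    50.        ]
{'uv': [388.7, 129.1], 'score': 0.84} [581.73032322  13.97919762  50.        ]
```

View pics/c7.png

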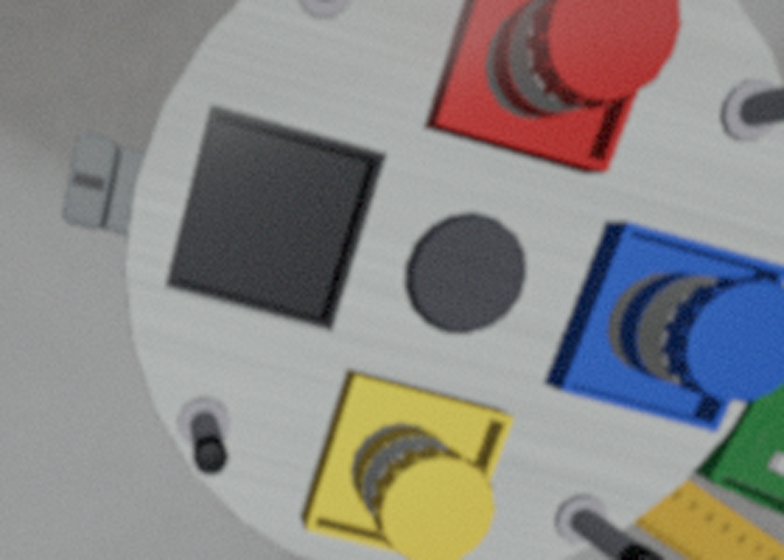

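```bash
python3 - <<'E'
from h import *
c=snap('wrist')
g=lambda u,v,z:toz(c,[220+u/2.8,30+v/2.8],z)[:2]
q=[g(*p,63) for p in [(212,106),(385,155),(330,327),(168,286)]]
for i in range(4):
    d=q[(i+1)%4]-q[i];print(np.linalg.norm(d).round(1),((np.arctan2(d[1],d[0])-3.298+np.pi/4)%(np.pi/2)-np.pi/4).round(3))
ce=sum(q)/4;h=g(466,272,58);pt=g(88,181,46)
print(ce,h,pt)
f=lambda v:np.arctan2(v[1],v[0])%(2*np.pi)
print('nest-hub',f(ce-h),'pointer-hub',f(pt-h))
# post bases z45
b=[g(*p,45) for p in [(203,418),(584,520),(752,108)]]
for x in b: print(np.linalg.norm(x-h).round(1),((f(x-h)-3.298-np.pi/4+np.pi/4)%(np.pi/2)-np.pi/4).round(3))
# initial picture w1 : pose ~ (571.9,-62.1,329.3) yaw .060
T=np.eye(4);y=0.0585;T[:3,:3]=np.array([[0,np.cos(y),np.sin(y)],[0,np.sin(y),-np.cos(y)],[-1,0,0]]);T[:3,3]=[571.9,-62.1,329.3]
c2=dict(c);c2['M']=T@np.array(c['hand_eye'])
c=c2;k=lambda u,v,z:toz(c,[u,v],z)[:2]
h=k(288.5,107,58);print(h,'pointer',f(k(171.5,118.5,46)-h))
E
python3 - <<'E'
import cv2
a=cv2.imread('pics/w1.png');cv2.imwrite('pics/c8.png',cv2.resize(a[0:215,150:400],None,fx=2.8,fy=2.8,interpolation=2))
E
```

```text
65.0 -0.024
63.9 -0.032
63.8 -0.011
64.7 -0.013
[499.97124254   2.81545737] [576.02418293  13.76424145] [429.98863562  -9.974234  ]
nest-hub 3.2845729529915926 pointer-hub 3.3027359214558527
115.5 -0.012
122.8 0.004
121.3 -0.044
[579.44283114  14.42822554] pointer 3.2945403070765513
```

View pics/c8.png

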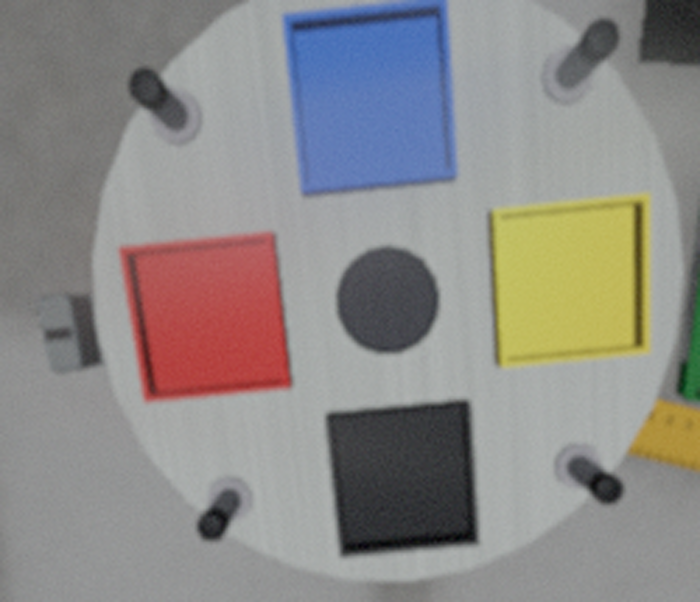

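```bash
python3 - <<'E'
from h import *
c=snap('wrist')
a=3.298-0.02
for n,k,uv in [('red',1,(615,30)),('blue',2,(750,342)),('yellow',3,(438,510))]:
    t=a-(k-1)*0  # placeholder
    t=a+{'red':3,'blue':2,'yellow':1}[n]*np.pi/2
    nest=np.array([579.1+80*np.cos(t),14.6+80*np.sin(t)])
    p=toz(c,[220+uv[0]/2.8,30+uv[1]/2.8],108)[:2]
    print(n,nest.round(1),p.round(1),np.linalg.norm(p-nest).round(1))
for n in ['red','blue','yellow']: cap(c,n,108)
E
```

```text
red [568.2  93.9] [568.2  90.9] 3.0
blue [658.4  25.5] [658.4  25.8] 0.4
yellow [590.  -64.7] [589.  -66.3] 1.9
red px 419.7 45.3 diam mm 79.2 90.5 world [554.2  81.3]
red px 144.2 208.5 diam mm 17.8 64.2 world [ 375.1 -149.5]
red px 527.5 305.6 diam mm 9.6 36.0 world [790.5 -99.7]
red px 538.2 338.2 diam mm 81.4 175.0 world [ 826.7 -130.8]
blue px 464.4 146.6 diam mm 74.2 91.0 world [635.3  22. ]
blue px 191.8 339.9 diam mm 101.7 184.5 world [ 466.  -280.4]
yellow px 366.1 197.9 diam mm 65.8 70.5 world [573.  -57.1]
yellow px 517.9 300.5 diam mm 8.9 36.2 world [777.2 -98.3]
```

Everything is in place: jars within about 3 mm of their nest centres, table within about 0.02 rad, and the arm is clear. Handing in.

```bash
python3 - <<'E'
from h import *
print(ctrl.sense()['force'],ctrl.sense()['time_s']);print(ctrl.finish_job())
E
```

```text
[-0.81386917 -0.32827034  0.22401439] 56.1
the job is handed in; nothing more can be done
None
```

The sample changer is loaded and handed in at 56 s of the 208 s allowed. `finish_job` gives no verdict, so the results below are my own checks.

**What I did:**
- **Knob:** I turned it counter-clockwise until it hit its zero stop. The torque rose to about 2 N m and the white line points at the red mark.
- **Jars:** I loaded red, blue and yellow in that order, each with its own nest at the pointer. I pushed the table one detent counter-clockwise after each jar.
- **Knocked jar:** The yellow jar had been knocked about 36 mm aside before I reached it, still upright. I measured it again and loaded it.
- **Left alone:** I didn't handle the orange and turquoise look-alikes or the bench items. I only checked by eye that these had stayed put.

**Last checks:**
- **Nests:** All three jars are upright and released, about 0.4 to 3 mm from their nest centres.
- **Table:** The black blank nest is at the pointer. Its nest edges and centre read about 0.01 to 0.03 rad short of the detent, within the 0.1 allowed.
- **Arm:** It is clear of everything, with about 1 N or less on the force sensor.

**What disagreed:**
- **Table angle:** Quick network readings scattered more, up to about 0.05 rad short of the detent.
- **Jar positions:** In the last picture, my automatic cap-circle fit mixed the caps up with the same-coloured nests. The jar offsets above come from cap centres I picked by hand.

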